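# Ready the drilling fixture: tins, workpiece, clamp and coolant valve

## Robot

A 7-joint arm with a two-finger parallel gripper is mounted at the origin on the work surface. World frame = base frame: x ahead of the robot, y to its left, z up, the work surface at z = 0. Lengths are in m, angles in rad, forces in N, time in s.
With the tool pointing down it reaches from about 0.425 to 0.875 m from the base axis. Payload 4.7 kg.
Tool frame: the origin (TCP) lies between the finger pads; the fingertips stand 19 mm ahead of it and the grasp point (between the pads) is the TCP (ctrl.tip_extent is the distance from the TCP to the fingertips, in m); z points along the fingers, y is the line along which they close (so a half turn about z gives the same grasp; the last joint's range is limited). The gripper opens to 87 mm and grips with 3 to 60 N. Pads are 19 mm wide; open, the fingers measure 117 mm over their backs; the gripper's body (75 mm by 190 mm) begins 51 mm behind the grasp point.
Start: joints at [-1.158, 0.321, -0.07, 1.45, 0.023, 1.371, -0.057], TCP at [0.252, 0.599, 0.242] pointing down, gripper open.
Joint ranges: [-2.86, 2.86], [-0.3, 2.09], [-1.38, 1.24], [0.06, 2.45], [-1.56, 4.7], [0.09, 2.05], [-2.69, 2.69]. Speed limits (rad/s): [2.57, 2.57, 3.14, 3.14, 3.14, 3.14, 3.14].

## Interface

Orientations are given as a rotation vector (axis times angle).
In Python, from bench import ctrl gives the robot as it stands.
- The arm moves only by the shell command python3 -m crank 'ROWS' [OPENING] [FORCE]. ROWS is JSON, a list of rows, each an object of numbers: "tx", "ty", "tz": the shift along the tool's x, y, z in mm; "turn": the turn about the tool's z in units of 5 degrees (1.0 is 5 degrees). In form: [{"tx": .., "ty": .., "tz": .., "turn": ..}, ...]. A call has 1 to 5 rows; each row is the pose to reach, as a shift and turn from the pose commanded when the call began, along the tool's axes at that moment; what a row does not reach only later rows make up. A row lasts 1/8 s, in which the tool goes at most 62.5 mm and 10.7 degrees, less where a joint would pass 70% of its speed; a pose out of reach is approached as far as the arm can. A call with a gripper value outside its range is refused whole. OPENING is the finger opening in mm, from 0 to 87, set as the call begins (- or left out, the last holds). The fingers move at their own pace and stop on an object; FORCE is the grip in N (left out, the last holds). Time passes only in rows, so rows that repeat a pose let the fingers close. It gives the time, the measured TCP pose, the force, the opening and the grip force at its end, in the units of the state.
- ctrl.get_state(): the state, without advancing time (a new reading comes with each control period).
- ctrl.get_image(name): name is "scene" or "side" or "wrist"; returns (picture, depth): 480x640x3 uint8, red, green, blue; 480x640 float32, m along the optical axis (not along the pixel's ray), 0 where there is no reading.
- ctrl.camera_model(name): a dict with "intrinsics" (3x3 intrinsics, pixels), "origin" and "orientation" of the camera in the world. Camera axes: x right, y down, z forward; pixel columns grow to the right and rows downward; lengths in m; the calibration is good to about 2 mm. The wrist camera is an equidistant fisheye: a pixel r from the principal point sees the ray r / f radians off the axis. A picture is of the moment at which its call begins: read the wrist's pose just before it. camera_model takes no time and is no camera call; for the wrist camera it gives the pose at the moment of the call.
- ctrl.close_job(): hands the job in; it is judged then, once.
Trained networks look in the newest picture that a camera, given by its name, has taken for a name from the list of things; names that differ only in an ending like _2 or _b are one class to them, and where a whole thing is asked for, a point or a joint stands for the part that bears it (a point fixed in the world has none). Each returns a list of dicts, best first, with "confidence" (0 to 1); they miss things now and then, are a little off and sometimes report something else, mostly with a low value. They report only what shows in the picture. A call takes as long as a camera call. They do not tell look-alikes from the thing itself.
- ctrl.recognise(camera, query): "xyz" ([x, y, z] in m, in world coordinates, good to about 4 mm: the middle of the surface that is visible of it).
- ctrl.mark_of(camera, query): "xyz" ([x, y, z] in m, in world coordinates, good to about 4 mm: a listed point, or the origin of a listed thing).
The state is a dict: "time": time; "joint_positions": joint angles; "qd": joint speeds; "joint_torque": joint torques, N m; "position": TCP position; "tool_rot": TCP orientation; "ft_force": force on the tool from outside, world axes, zero at the start; "torque": the same for the moment, N m; "grip_width": opening from 0.0 (shut) to 1.0 (fully open); "grip_force": force on a finger pad.
Only numpy, scipy, OpenCV 4.12 (cv2) and the standard library are available. Lean on these libraries where they do the work, as an engineer would, in place of code of your own. Each camera call takes 0.05 s, during which the arm holds its last target. There are 200 camera calls.

## Task

Get the drilling corner ready. Slide the square workpiece along the guide channel, under the raised clamp arm, until it is fully home against the stop, then press the clamp arm down until its tip rests on the workpiece, and only then open the coolant valve until its lever lies in line with the index tab beneath it. Have every oil tin standing upright on the cork lane mat, cap up, picking up those that have tipped over (when you do so is up to you), and leave the brass pins and the chuck key alone.

Things in the scene. Friction and masses are not known exactly. Their poses are not given: they have to be found in the camera images.
- lane: cork mat, 180 (x) x 500 (y) mm, 4 mm thick, fixed, origin at the centre of its underside; its -x long edge faces the robot. The tins belong on it, in a row along y, about 125 mm apart at the start
- tin_a: square grey metal cutting-oil tin, body 46 x 46 x 100 mm with a paper band, black round screw cap 26 mm across and 20 mm high on top (120 mm overall), about 0.25 kg; origin at the centre of its base, z along its length towards the cap; at the start tipped over, lying on a side with its cap roughly away from the robot (may be absent)
- tin_b: square grey metal cutting-oil tin, body 46 x 46 x 100 mm with a paper band, black round screw cap 26 mm across and 20 mm high on top (120 mm overall), about 0.25 kg; origin at the centre of its base, z along its length towards the cap; at the start tipped over, lying on a side with its cap roughly away from the robot (may be absent)
- tin_c: square grey metal cutting-oil tin, body 46 x 46 x 100 mm with a paper band, black round screw cap 26 mm across and 20 mm high on top (120 mm overall), about 0.25 kg; origin at the centre of its base, z along its length towards the cap; at the start tipped over, lying on a side with its cap roughly away from the robot (may be absent)
- tin_d: square grey metal cutting-oil tin, body 46 x 46 x 100 mm with a paper band, black round screw cap 26 mm across and 20 mm high on top (120 mm overall), about 0.25 kg; origin at the centre of its base, z along its length towards the cap; at the start already upright in the row
- fixture: fixed steel jig plate, 12 mm thick, from x = -150 to 185 mm and 130 mm wide in y; origin on its underside, x points away from the robot along the guide channel. Stop: cross bar with near face at x = 82 mm, 20 mm high above the plate. Clamp pivot at x = 145 mm, 62 mm above the underside
- home (a point): fixed point on the jig plate's top where the centre of the workpiece's underside is when fully home (fixture x = 50 mm); axes as the fixture's. Guide channel: two dark rails 10 mm high above the plate, 18 mm wide, 72 mm apart (y = -36 to 36), from 80 mm before this point (-x) to 35 mm past it; before them the plate is bare (apron)
- workpiece: square aluminium block, 64 x 64 x 22 mm, 0.24 kg; origin at the centre of its underside, x and y along its edges; starts on the apron of the jig plate, a little skewed (yaw within 0.15 rad and 8 mm off the channel's middle)
- clamp_arm (a joint): angle of the toggle clamp's arm in rad: 0 = level, its red rubber tip resting on a 22 mm workpiece that is home; grows as the arm is lifted (to 1.1). About 0.8 to 1.0 at the start. It moves stiffly (2 to 3 N at the tip) and stays where it is left. Its red-gripped rear handle is part of the same arm
- clamp_tip (a point): point on top of the clamp arm (steel bar 18 mm wide, 10 mm thick) above the red rubber tip, 98 mm from the pivot; the arm points from the pivot towards the robot (-x of the fixture); press here from above to close it. x, y, z parallel to the fixture's when level
- valve: fixed brass ball valve for coolant, block 64 x 64 x 50 mm; origin under its centre; the lever's upright axis passes through the origin; pipe along y
- valve_lever (a joint): opening angle of the valve lever in rad: 0 = closed, lever along the valve's -x (towards the robot); it grows counter-clockwise seen from above, to 1.57 (lever along -y). It moves stiffly (about 2 N at the grip) and stays where it is left
- lever_grip (a point): middle of the lever's blue plastic grip, 62 mm long, 18 mm wide, 14 mm high; 80 mm from the axis, 82 mm above the bench; the lever points along this point's -x from the axis
- index: aluminium index ring with one flat tab, on top of the valve block under the lever; origin on the lever's axis, 50 mm above the bench; the tab (10 mm wide, 6 mm thick) points along its -x, reaching 58 mm out. Fixed; set at 0.55 to 1.1 rad of lever angle
- pin_a: brass locating pin standing upright, 66 mm high, 36 mm across; bystander
- pin_b: brass locating pin standing upright, 66 mm high, 36 mm across; bystander
- chuck_key: steel T-shaped chuck key lying on the bench, 107 mm long, 90 mm cross bar; bystander
Not all that is in view belongs to the job. What is shaped like the tin_c but pink or red is not meant.

How it is judged:
By the outcome, as a careful person would: the job done as asked, in the order asked, and still so for the second after the job is handed in, with the robot touching nothing.
Of tin_a, tin_b, tin_c only 2 to 3 are there at a start; the rules pass over those that are not, and their reading is None.
At some moment in a run one of tin_a, tin_b, tin_c, tin_d may be knocked a few centimetres aside while the robot is not near it.
Once in a run the grip may slacken for a moment while it holds something.
It also fails if it takes over 210 s, if anything falls off the work surface, if the arm or the gripper's body presses on something with over 40 N, if the wrist force passes 120 N, or if a joint passes its speed limit or range.

## Working session

There is one attempt and no reset: what is moved stays moved. The work goes in short steps, Python scripts to look and compute and a shell command to move; the robot and the scene stay as the last step left them, time stands still between calls to the robot, and variables do not carry over. Pictures are saved under pics/ and viewed, at most 14 in all, crops included, and the job is handed in when it is done.

```bash
ls; mkdir -p pics
cat > h.py <<'E'
import numpy as np, cv2
from scipy.spatial.transform import Rotation as R
from bench import ctrl
def save(cam,name):
    im,d=ctrl.get_image(cam); cv2.imwrite(f'pics/{name}.png',im[:,:,::-1]); return im,d
def cloud(cam,d):
    m=ctrl.camera_model(cam);K=np.array(m['intrinsics']);o=np.array(m['origin']);Q=np.array(m['orientation'])
    if Q.shape!=(3,3): Q=R.from_rotvec(Q).as_matrix()
    v,u=np.mgrid[:480,:640]
    p=np.stack([(u-K[0,2])/K[0,0]*d,(v-K[1,2])/K[1,1]*d,d],-1)
    P=p@Q.T+o; P[d==0]=np.nan
    return P
E
python3 - <<'E'
from h import *
s=ctrl.get_state();print(s)
for c in('scene','side'):
    m=ctrl.camera_model(c);print(c,m)
    im,d=save(c,c+'0')
    np.save(c+'0.npy',cloud(c,d)); 
    for q in('tin_a','workpiece','clamp_tip','lever_grip','index','valve','home','fixture','pin_a','chuck_key','lane'):
        print(q,[(np.round(r['xyz'],3).tolist(),round(r['confidence'],2)) for r in ctrl.mark_of(c,q)])
E
```

```text
pics
{'time': 0.0, 'joint_positions': array([-1.15795041,  0.32183979, -0.07005735,  1.45166869,  0.0226399 ,
        1.37079676, -0.05687778]), 'qd': array([-3.41874353e-05, -2.50734844e-04, -4.39739454e-05,  5.12580386e-04,
       -8.54069114e-04,  1.23512997e-03,  1.18410521e-03]), 'joint_torque': array([ 8.25380466e-04, -4.91289139e+01, -4.03392361e-01, -3.12528312e+01,
       -6.38298341e-02,  4.39305918e-02,  1.84798878e-04]), 'position': array([0.25224375, 0.59850183, 0.24045354]), 'tool_rot': array([-6.22106665e-01, -3.07913705e+00,  3.00273996e-03]), 'ft_force': array([ 0.10365147, -0.04006058, -0.01487685]), 'torque': array([-0.02628238, -0.02417305, -0.02707634]), 'grip_force': 0.0, 'grip_width': 0.9975652736714806}
scene {'intrinsics': array([[437.96139533,   0.        , 318.91902281],
       [  0.        , 437.96139533, 241.01315177],
       [  0.        ,   0.        ,   1.        ]]), 'origin': array([ 0.97163972, -0.82270319,  0.70037696]), 'orientation': array([-2.111943  , -0.46450583,  0.27324095])}
tin_a [([0.479, 0.134, 0.027], 0.92), ([0.717, 0.254, 0.022], 0.85
[... 1274 characters left out ...]
0.452, -0.115, 0.014], 0.73)]
clamp_tip [([0.633, -0.155, 0.14], 0.79), ([0.479, -0.349, 0.052], 0.68)]
lever_grip [([0.397, -0.371, 0.08], 0.52)]
index [([0.478, -0.347, 0.056], 0.53), ([0.541, -0.132, 0.002], 0.32), ([0.399, -0.373, 0.079], 0.3), ([0.473, -0.351, -0.002], 0.17)]
valve [([0.472, -0.35, 0.001], 0.86)]
home [([0.595, -0.142, 0.014], 0.73)]
fixture [([0.542, -0.137, 0.003], 0.79)]
pin_a [([0.749, -0.051, -0.001], 0.66), ([0.773, 0.02, 0.0], 0.62)]
chuck_key [([0.497, 0.223, 0.0], 0.73), ([0.774, 0.022, 0.001], 0.7), ([0.452, -0.116, 0.016], 0.53), ([0.609, -0.359, -0.002], 0.49)]
lane [([0.496, 0.223, -0.001], 0.92), ([0.451, -0.117, 0.016], 0.64), ([0.771, 0.021, 0.0], 0.15)]
```

View pics/scene0.png

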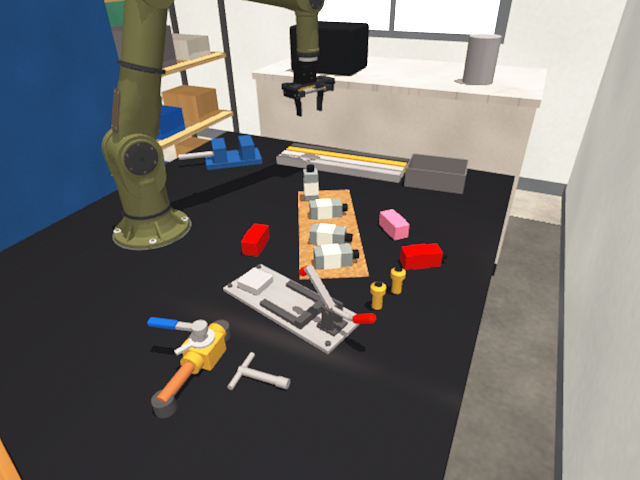

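View pics/side0.png

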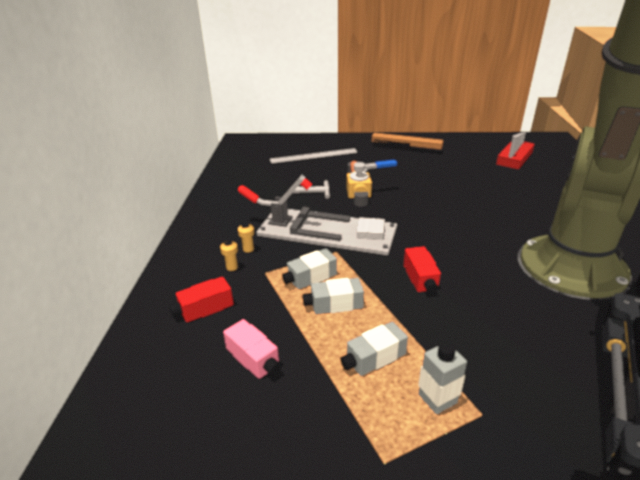

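Scene view: workpiece sits at about (255,282) on the jig, raised clamp at (320,285). The valve lever is at (175,323), the tab just under it at (190,345), and three grey tins lie at (327,208), (330,235) and (335,257). The upright tin is at (311,182). The side view agrees; the pink and red blocks are decoys. Next, precise poses from the depth clouds.

```bash
cat >> h.py <<'E'
def rect(P,c,r,z0,z1,im=None):
    m=(np.hypot(P[...,0]-c[0],P[...,1]-c[1])<r)&(P[...,2]>z0)&(P[...,2]<z1)
    q=P[m]
    if len(q)<8: return None
    (cx,cy),(w,h),a=cv2.minAreaRect((q[:,:2]*1000).astype(np.float32))
    return f'n{len(q)} c({cx:.0f},{cy:.0f}) {w:.0f}x{h:.0f} ang {a:.1f} zmed {np.median(q[:,2])*1000:.0f}'
def goto(x,y,z,yaw=None):
    "yaw = world angle (deg) of the tool's y (closing line); prints shift in tool axes"
    s=ctrl.get_state();Q=R.from_rotvec(s['tool_rot']).as_matrix()
    t=Q.T@(np.array([x,y,z])-s['position'])*1000
    turn=0
    if yaw is not None:
        cur=np.degrees(np.arctan2(Q[1,1],Q[0,1])); turn=-((yaw-cur+90)%180-90)/5
    print('tx %.1f ty %.1f tz %.1f turn %.2f'%(*t,turn),'tool x',Q[:,0].round(2),'y',Q[:,1].round(2), 'j7 %.2f'%s['joint_positions'][6])
E
python3 - <<'E'
from h import *
for c in('scene','side'):
    P=np.load(c+'0.npy');print(c)
    for n,(x,y) in dict(t1=(.47,.28),t2=(.53,.155),t3=(.59,.045),td=(.365,.374)).items():
        print(n,'top',rect(P,(x,y),.085,.042,.056),'| all',rect(P,(x,y),.085,.015,.06))
    print('td',rect(P,(.365,.374),.05,.09,.11))
    print('wp',rect(P,(.451,-.116),.06,.029,.04))
    print('plate',rect(P,(.56,-.135),.19,.009,.015)); print('rails',rect(P,(.57,-.14),.09,.019,.024))
    print('mat',rect(P,(.5,.224),.3,.0025,.006))
    for z in((.075,.095),(.049,.06)): print('valve',z,rect(P,(.473,-.351),.13,*z))
    q=P[(np.hypot(P[...,0]-.6,P[...,1]+.14)<.17)&(P[...,2]>.06)]
    k=np.argsort(-q[:,2]);print('clamp pts',q[k[::max(1,len(k)//14)]].round(3).tolist())
E
python3 -c "
import cv2
a=cv2.imread('pics/scene0.png')[300:420,130:300];cv2.imwrite('pics/v.png',cv2.resize(a,None,fx=4,fy=4))"
```

```text
scene
t1 top n258 c(457,282) 100x55 ang 33.3 zmed 47 | all n548 c(466,287) 120x56 ang 35.3 zmed 40
t2 top n352 c(529,143) 100x57 ang 10.2 zmed 47 | all n701 c(539,145) 120x57 ang 10.4 zmed 42
t3 top n434 c(572,72) 100x99 ang 33.1 zmed 48 | all n837 c(579,77) 119x102 ang 34.7 zmed 43
td top n56 c(367,362) 45x38 ang 32.6 zmed 49 | all n171 c(361,354) 37x67 ang 80.1 zmed 38
td n106 c(364,367) 46x46 ang 32.5 zmed 100
wp n422 c(450,-120) 66x65 ang 84.3 zmed 32
plate n2304 c(556,-144) 303x325 ang 31.8 zmed 10
rails n389 c(561,-142) 110x161 ang 76.5 zmed 20
mat n763 c(507,217) 457x524 ang 16.8 zmed 3
valve (0.075, 0.095) n596 c(428,-363) 124x33 ang 10.5 zmed 85
valve (0.049, 0.06) n438 c(477,-367) 87x58 ang 87.9 zmed 54
clamp pts [[0.62, -0.165, 0.145], [0.627, -0.159, 0.135], [0.631, -0.158, 0.128], [0.628, -0.168, 0.121], [0.646, -0.162, 0.111], [0.653, -0.17, 0.1], [0.667, -0.16, 0.089], [0.669, -0.175, 0.082], [0.677, -0.167, 0.075], [0.682, -0.19, 0.071], [0.682, -0.174, 0.069], [0.669, -0.176, 0.066], [0.711, -0.176, 0.065], [0.697, -0.181, 0.063], [0.722, -0.186, 0.06]]
side
t1 top n
[... 378 characters left out ...]
375) 47x47 ang 31.9 zmed 103
wp n390 c(451,-114) 70x64 ang 83.5 zmed 34
plate n2173 c(544,-136) 329x323 ang 38.5 zmed 12
rails n407 c(576,-140) 113x129 ang 75.1 zmed 21
mat n10429 c(497,233) 575x535 ang 52.2 zmed 4
valve (0.075, 0.095) n263 c(430,-357) 125x32 ang 13.1 zmed 85
valve (0.049, 0.06) n179 c(476,-353) 61x78 ang 5.8 zmed 54
clamp pts [[0.62, -0.15, 0.147], [0.615, -0.145, 0.138], [0.613, -0.142, 0.132], [0.63, -0.148, 0.126], [0.645, -0.147, 0.118], [0.654, -0.152, 0.1], [0.668, -0.156, 0.086], [0.677, -0.159, 0.079], [0.74, -0.189, 0.074], [0.739, -0.178, 0.071], [0.734, -0.177, 0.068], [0.749, -0.175, 0.067], [0.679, -0.147, 0.065], [0.741, -0.064, 0.063], [0.665, -0.187, 0.061]]
```

View pics/v.png

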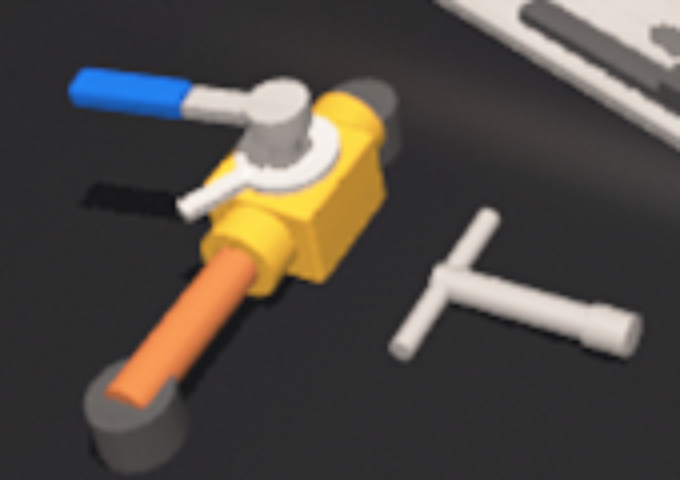

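Run:
```python
from h import *
for c in('scene','side'):
    P=np.load(c+'0.npy');im=cv2.imread(f'pics/{c}0.png');print(c)
    h=cv2.cvtColor(im,cv2.COLOR_BGR2HSV)
    m=(h[...,0]>8)&(h[...,0]<22)&(h[...,1]>90)&(h[...,2]>90)&(P[...,2]<.012)&(np.hypot(P[...,0]-.5,P[...,1]-.224)<.32)
    r=cv2.minAreaRect((P[m][:,:2]*1000).astype(np.float32)); print('mat',r,np.round(cv2.boxPoints(r)).tolist())
    # plate: bright, z 8-16
    m=((im.min(-1)>110)&(P[...,2]>.007)&(P[...,2]<.016)&(np.abs(P[...,1]+.137)<.13)&(np.abs(P[...,0]-.555)<.21)).astype(np.uint8)
    n,l,st,_=cv2.connectedComponentsWithStats(m); 
    k=np.argsort(-st[1:,4])[:3]+1; m=np.isin(l,[i for i in k if st[i,4]>60])
    r=cv2.minAreaRect((P[m][:,:2]*1000).astype(np.float32)); print('plate',m.sum(),r)
    m=(im.max(-1)<110)&(P[...,2]>.018)&(P[...,2]<.0245)&(np.hypot(P[...,0]-.58,P[...,1]+.14)<.1)
    r=cv2.minAreaRect((P[m][:,:2]*1000).astype(np.float32)); print('rails',m.sum(),r)
    m=(im.min(-1)>120)&(P[...,2]>.049)&(P[...,2]<.06)
    d=P-np.array([.474,-.352,0]); rr=np.hypot(d[...,0],d[...,1]); m&=(rr>.04)&(rr<.066)
    print('tab',m.sum(),np.round(P[m].mean(0),3), np.degrees(np.arctan2(d[m][:,1].mean(),d[m][:,0].mean())))
    b=(h[...,0]>100)&(h[...,0]<125)&(h[...,1]>120)&(np.hypot(d[...,0],d[...,1])<.15)&(P[...,2]>.07)
    r=cv2.minAreaRect((P[b][:,:2]*1000).astype(np.float32)); print('grip',b.sum(),r)
goto(.484,.303,.12,122)
```

```text
scene
mat ((545.6071166992188, 231.4794921875), (281.26220703125, 560.689697265625), 28.288721084594727) [[289.0, 412.0], [555.0, -82.0], [802.0, 51.0], [537.0, 545.0]]
plate 2730 ((558.5549926757812, -142.1100616455078), (130.75733947753906, 336.27801513671875), 75.50555419921875)
rails 385 ((593.3292846679688, -151.35073852539062), (108.70774841308594, 161.98275756835938), 75.90837097167969)
tab 55 [ 0.456 -0.398  0.053] -111.00759173172345
grip 270 ((397.6375732421875, -374.2401123046875), (60.0995979309082, 19.687959671020508), 15.343647003173828)
side
mat ((496.2111511230469, 216.72987365722656), (189.08811950683594, 513.7294921875), 27.898927688598633) [[292.0, 400.0], [533.0, -55.0], [700.0, 34.0], [460.0, 488.0]]
plate 2224 ((559.7691650390625, -135.13119506835938), (134.09579467773438, 334.12353515625), 75.76224517822266)
rails 421 ((594.8037719726562, -144.4498748779297), (113.22798919677734, 166.44342041015625), 75.82628631591797)
tab 5 [ 0.453 -0.393  0.054] -116.96708121897792
grip 116 ((397.3603210449219, -367.69683837890625), (56.59959030151367, 21.880157470703125), 18.197280883789062)
tx -328.4 ty -182.9 tz 121.6 turn -10.97 tool x [-0.92  0.39 -0.  ] y [0.39 0.92 0.  ] j7 -0.06
```

```bash
python3 -m crank '[{"tx":-328,"ty":-183,"tz":120,"turn":-11},{"tx":-328,"ty":-183,"tz":120,"turn":-11},{"tx":-328,"ty":-183,"tz":120,"turn":-11},{"tx":-328,"ty":-183,"tz":120,"turn":-11},{"tx":-328,"ty":-183,"tz":120,"turn":-11}]' 87 10; python3 -c "
from h import *
goto(.484,.301,.12,122);im,d=save('side','s1')
print(rect(cloud('side',d),(.47,.28),.085,.042,.056))"
```

```text
time: 1.82
position: [0.4308, 0.3711, 0.1495]
tool_rot: [-0.796, 3.038, 0.001]
ft_force: [0.4, 0.6, -0.3]
grip_width: 0.996
grip_force: 0.0
tx -11.9 ty -87.2 tz 29.5 turn -0.53 tool x [-0.87 -0.49 -0.  ] y [-0.49  0.87  0.  ] j7 1.32
n1258 c(459,288) 100x50 ang 32.4 zmed 49
```

```bash
python3 -m crank '[{"tx":-12,"ty":-87,"tz":29,"turn":-0.5},{"tx":-12,"ty":-87,"tz":29,"turn":-0.5},{"tx":-12,"ty":-87,"tz":29,"turn":-0.5},{"tx":-12,"ty":-87,"tz":29,"turn":-0.5}]'; python3 -c "
from h import *
goto(.484,.301,.028,122);im,d=save('wrist','w1')
print(ctrl.recognise('wrist','tin_a')[:2], ctrl.camera_model('wrist'))"
```

```text
time: 2.38
position: [0.4819, 0.3039, 0.1211]
tool_rot: [-0.855, 3.023, 0.002]
ft_force: [-0.6, 0.3, 0.1]
grip_width: 1.0
grip_force: 0.0
tx -0.3 ty -3.7 tz 93.1 turn -0.09 tool x [-0.85 -0.52 -0.  ] y [-0.52  0.85  0.  ] j7 1.52
[{'xyz': [0.5791, 0.0806, 0.0352], 'confidence': 0.75}, {'xyz': [0.5217, 0.156, 0.0493], 'confidence': 0.72}] {'intrinsics': array([[371.64829954,   0.        , 316.50911142],
       [  0.        , 371.64829954, 239.05147941],
       [  0.        ,   0.        ,   1.        ]]), 'origin': array([0.42316154, 0.26888438, 0.26321377]), 'orientation': array([1.46352133, 2.62047195, 0.33189755])}
```

View pics/w1.png

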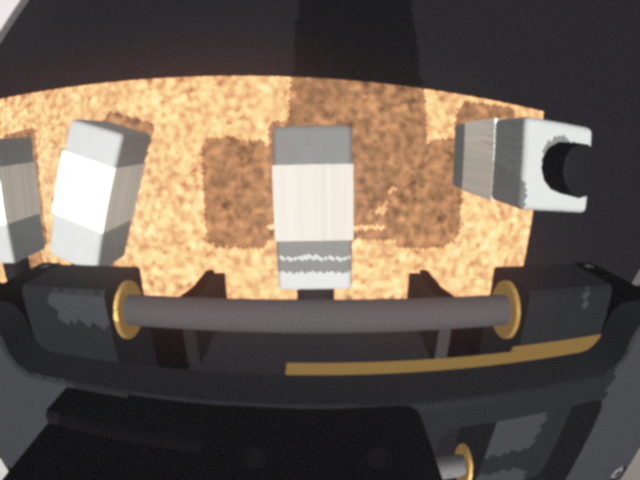

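The wrist view shows tin 1 at (313,205), centred and square between the open fingers. Going down to grip it.

```bash
python3 -m crank '[{"tz":50},{"tz":90},{"tz":92},{"tz":92}]'; python3 -m crank '[{},{},{},{}]' 40 10;  python3 -m crank '[{"tx":2,"tz":-15},{"tx":7,"tz":-30},{"tx":16,"tz":-44},{"tx":28,"tz":-56}]'; python3 -c "
from h import *
im,d=save('side','s2')
cv2.imwrite('pics/s2.png',cv2.resize(im[200:480,250:530,::-1],None,fx=2,fy=2))"
```

```text
$[0]: bad value
$[0]: bad value
$[0]: bad value
```

View pics/s2.png

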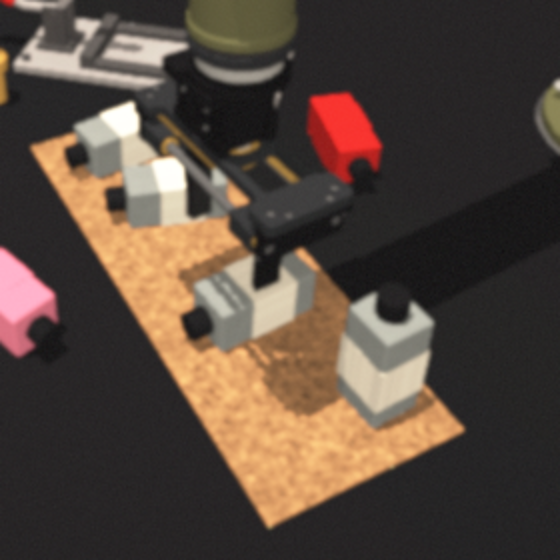

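```bash
python3 -m crank '[{"tx":0,"ty":0,"tz":50,"turn":0},{"tx":0,"ty":0,"tz":90,"turn":0},{"tx":0,"ty":0,"tz":92,"turn":0},{"tx":0,"ty":0,"tz":92,"turn":0}]'; python3 -m crank '[{"tx":0,"ty":0,"tz":0,"turn":0},{"tx":0,"ty":0,"tz":0,"turn":0},{"tx":0,"ty":0,"tz":0,"turn":0},{"tx":0,"ty":0,"tz":0,"turn":0}]' 40 10;  python3 -m crank '[{"tx":2,"ty":0,"tz":-15,"turn":0},{"tx":7,"ty":0,"tz":-30,"turn":0},{"tx":16,"ty":0,"tz":-44,"turn":0},{"tx":28,"ty":0,"tz":-56,"turn":0}]'; python3 -c "
from h import *
im,d=save('side','s3')
cv2.imwrite('pics/s3.png',cv2.resize(im[200:480,250:530,::-1],None,fx=2,fy=2))"
```

```text
time: 3.02
position: [0.483, 0.3036, 0.0301]
tool_rot: [-0.854, 3.021, 0.001]
ft_force: [0.5, 0.2, 1.0]
grip_width: 1.001
grip_force: 0.0
time: 3.52
position: [0.4826, 0.3025, 0.029]
tool_rot: [-0.853, 3.023, 0.0]
ft_force: [0.8, -0.2, 0.1]
grip_width: 0.629
grip_force: 0.0
time: 4.03
position: [0.458, 0.2874, 0.0859]
tool_rot: [-0.853, 3.023, 0.0]
ft_force: [-0.1, -0.0, -3.5]
grip_width: 0.526
grip_force: 10.0
```

View pics/s3.png

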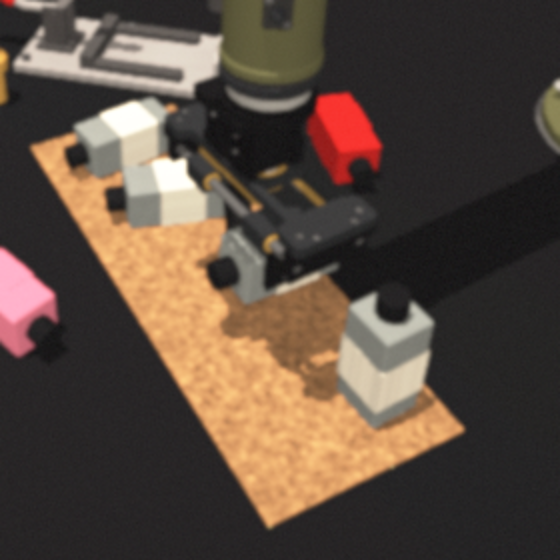

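Closing took longer than I allowed, so the tin was caught during the lift and is held level. I'll raise it a little and ease the grip so it swings down.

```bash
python3 -m crank '[{"tx":0,"ty":0,"tz":-20,"turn":0},{"tx":0,"ty":0,"tz":-30,"turn":0}]'; python3 -m crank '[{"tx":0,"ty":0,"tz":0,"turn":0},{"tx":0,"ty":0,"tz":0,"turn":0},{"tx":0,"ty":0,"tz":0,"turn":0},{"tx":0,"ty":0,"tz":0,"turn":0}]' - 4; python3 -c "
from h import *
im,d=save('side','s4')
cv2.imwrite('pics/s4.png',cv2.resize(im[200:480,250:530,::-1],None,fx=2,fy=2))"
```

```text
time: 4.32
position: [0.4587, 0.2878, 0.1158]
tool_rot: [-0.853, 3.022, 0.001]
ft_force: [0.8, 0.3, -2.4]
grip_width: 0.527
grip_force: 10.0
time: 4.82
position: [0.4583, 0.2876, 0.1141]
tool_rot: [0.853, -3.022, 0.001]
ft_force: [0.1, 0.1, -4.0]
grip_width: 0.527
grip_force: 4.0
```

View pics/s4.png

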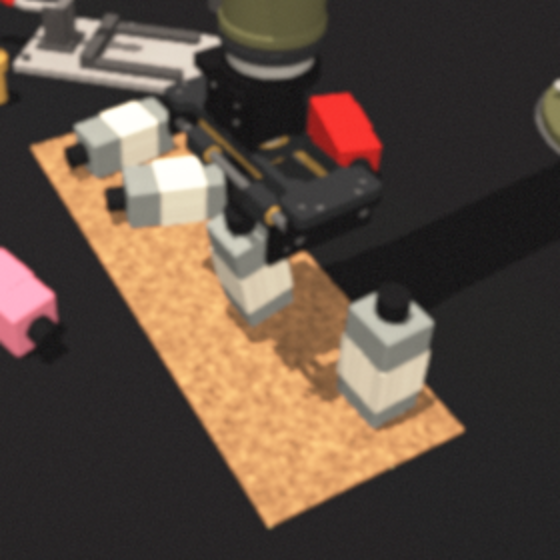

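It hangs nearly upright. Now lowering it to the mat while watching the force.

```bash
python3 -m crank '[{"tx":0,"ty":0,"tz":10,"turn":0},{"tx":0,"ty":0,"tz":20,"turn":0}]'|egrep 'posi|ft'; for i in 1; do python3 -m crank '[{"tx":0,"ty":0,"tz":5,"turn":0},{"tx":0,"ty":0,"tz":5,"turn":0}]'|egrep 'posi|ft'; python3 -m crank '[{"tx":0,"ty":0,"tz":5,"turn":0},{"tx":0,"ty":0,"tz":5,"turn":0}]'|egrep 'posi|ft';python3 -m crank '[{"tx":0,"ty":0,"tz":5,"turn":0},{"tx":0,"ty":0,"tz":5,"turn":0}]'|egrep 'posi|ft';  done; python3 -c "
from h import *
im,d=save('side','s5');P=cloud('side',d)
print(rect(P,(.458,.288),.05,.005,.02),rect(P,(.458,.288),.05,.03,.05),rect(P,(.458,.288),.05,.06,.08))"
```

```text
position: [0.4588, 0.2879, 0.0947]
ft_force: [-1.4, -1.6, 5.1]
position: [0.4585, 0.2878, 0.0893]
ft_force: [0.2, 0.5, -1.8]
position: [0.4587, 0.2878, 0.0846]
ft_force: [-0.5, -0.2, 1.3]
position: [0.4585, 0.2877, 0.0794]
ft_force: [-0.1, -0.2, 0.5]
n231 c(460,298) 78x91 ang 80.3 zmed 11 n259 c(461,304) 35x64 ang 76.8 zmed 40 n255 c(471,307) 22x61 ang 60.0 zmed 71
```

```bash
python3 -m crank '[{"tx":0,"ty":0,"tz":0,"turn":0},{"tx":0,"ty":0,"tz":0,"turn":0},{"tx":0,"ty":0,"tz":0,"turn":0},{"tx":0,"ty":0,"tz":0,"turn":0}]' 87 | egrep 'ft|width'; python3 -m crank '[{"tx":0,"ty":0,"tz":-40,"turn":0},{"tx":0,"ty":0,"tz":-90,"turn":0},{"tx":0,"ty":0,"tz":-90,"turn":0}]'; python3 -c "
from h import *
im,d=save('side','s6');P=cloud('side',d)
print('t1',rect(P,(.458,.288),.06,.09,.115),rect(P,(.458,.288),.02,.118,.13))
print('t2',rect(P,(.53,.155),.085,.015,.06))
print('t3',rect(P,(.59,.055),.085,.015,.06))
print('td',rect(P,(.365,.374),.06,.09,.115))
goto(.538,.155,.17,11+90)"
```

```text
ft_force: [-0.4, 0.4, 1.0]
grip_width: 0.896
time: 6.8
position: [0.4611, 0.2894, 0.1743]
tool_rot: [-0.851, 3.015, 0.005]
ft_force: [0.8, 0.1, -0.0]
grip_width: 0.995
grip_force: 0.0
t1 n562 c(454,286) 48x47 ang 31.0 zmed 103 n156 c(454,286) 24x25 ang 36.4 zmed 123
t2 n1515 c(541,149) 120x53 ang 10.2 zmed 47
t3 n1292 c(578,84) 122x105 ang 37.4 zmed 46
td n740 c(365,376) 48x47 ang 29.0 zmed 103
tx 3.1 ty -154.8 tz 1.7 turn 4.10 tool x [-0.85 -0.52 -0.  ] y [-0.52  0.85  0.  ] j7 1.52
```

```bash
python3 -c "
from h import *
goto(.561,.151,.1,101)"
```

```text
tx -14.1 ty -170.2 tz 71.8 turn 4.10 tool x [-0.85 -0.52 -0.  ] y [-0.52  0.85  0.  ] j7 1.52
```

```bash
python3 -m crank '[{"tx":-14,"ty":-60,"tz":0,"turn":2},{"tx":-14,"ty":-120,"tz":0,"turn":4},{"tx":-14,"ty":-170,"tz":20,"turn":4.1},{"tx":-14,"ty":-170,"tz":72,"turn":4.1},{"tx":-14,"ty":-170,"tz":72,"turn":4.1}]' 70; python3 -c "
from h import *
goto(.561,.151,.028,101)"
```

```text
time: 7.48
position: [0.5551, 0.1485, 0.0924]
tool_rot: [0.299, -3.116, 0.004]
ft_force: [-0.9, 0.5, 0.4]
grip_width: 0.808
grip_force: 0.0
tx -7.0 ty 1.5 tz 64.3 turn -0.01 tool x [-0.98 -0.19  0.01] y [-0.19  0.98 -0.  ] j7 1.50
```

```bash
python3 -m crank '[{"tx":-3,"ty":1,"tz":30,"turn":0},{"tx":-3,"ty":1,"tz":62,"turn":0},{"tx":-3,"ty":1,"tz":63,"turn":0}]' 70|egrep 'pos|ft'; python3 -m crank '[{"tx":0,"ty":0,"tz":0,"turn":0},{"tx":0,"ty":0,"tz":0,"turn":0},{"tx":0,"ty":0,"tz":0,"turn":0},{"tx":0,"ty":0,"tz":0,"turn":0},{"tx":0,"ty":0,"tz":0,"turn":0}]' 40 10|egrep 'width|force'; python3 -m crank '[{"tx":4,"ty":0,"tz":-25,"turn":0},{"tx":12,"ty":0,"tz":-50,"turn":0},{"tx":28,"ty":0,"tz":-75,"turn":0},{"tx":32,"ty":0,"tz":-75,"turn":0}]' | egrep 'pos|force|width';python3 -m crank '[{"tx":0,"ty":0,"tz":0,"turn":0},{"tx":0,"ty":0,"tz":0,"turn":0},{"tx":0,"ty":0,"tz":0,"turn":0},{"tx":0,"ty":0,"tz":0,"turn":0}]' - 4; python3 -c "
from h import *
im,d=save('side','s7')
cv2.imwrite('pics/s7.png',cv2.resize(im[200:480,250:530,::-1],None,fx=2,fy=2))"
```

```text
position: [0.5602, 0.1525, 0.0336]
ft_force: [-0.1, -0.1, -0.6]
ft_force: [-0.9, 1.6, 4.8]
grip_width: 0.528
grip_force: 10.0
position: [0.531, 0.1455, 0.1107]
ft_force: [0.2, -0.3, -3.3]
grip_width: 0.528
grip_force: 10.0
time: 9.48
position: [0.5306, 0.1455, 0.1091]
tool_rot: [0.302, -3.126, 0.001]
ft_force: [-0.4, -0.4, -3.3]
grip_width: 0.525
grip_force: 4.0
```

View pics/s7.png

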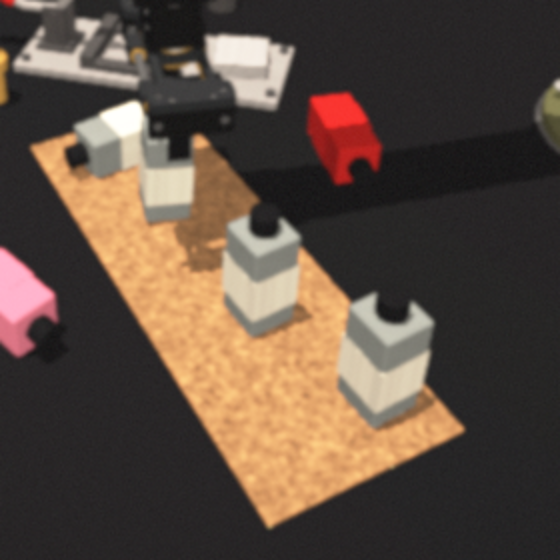

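Tin 2 hangs upright too, and tin 1 stands. Lowering tin 2.

```bash
python3 -m crank '[{"tx":0,"ty":0,"tz":10,"turn":0},{"tx":0,"ty":0,"tz":18,"turn":0},{"tx":0,"ty":0,"tz":18,"turn":0}]'|egrep 'posi|ft'; python3 -m crank '[{"tx":0,"ty":0,"tz":5,"turn":0},{"tx":0,"ty":0,"tz":5,"turn":0}]'|egrep 'posi|ft'; python3 -m crank '[{"tx":0,"ty":0,"tz":5,"turn":0},{"tx":0,"ty":0,"tz":5,"turn":0}]'|egrep 'posi|ft';python3 -m crank '[{"tx":0,"ty":0,"tz":0,"turn":0},{"tx":0,"ty":0,"tz":0,"turn":0},{"tx":0,"ty":0,"tz":0,"turn":0}]' 70|egrep 'posi|ft|width'; python3 -m crank '[{"tx":0,"ty":0,"tz":-40,"turn":0},{"tx":0,"ty":0,"tz":-90,"turn":0},{"tx":0,"ty":0,"tz":-90,"turn":0}]'|egrep 'posi|ft|width'; python3 -c "
from h import *
im,d=save('side','s8');P=cloud('side',d)
print('t2',rect(P,(.531,.145),.05,.09,.115))
print('t3',rect(P,(.6,.06),.07,.015,.06))
im,d=save('scene','c8');P=cloud('scene',d)
print('t3',rect(P,(.6,.06),.07,.015,.06))
goto(.61,.072,.17,125)"
```

```text
position: [0.5312, 0.1458, 0.0916]
ft_force: [1.8, 0.3, -0.6]
position: [0.5312, 0.1458, 0.0868]
ft_force: [0.9, 0.4, 1.7]
position: [0.5309, 0.1458, 0.0816]
ft_force: [2.8, 0.6, 1.0]
position: [0.5303, 0.1455, 0.0813]
ft_force: [0.9, 0.4, 0.4]
grip_width: 0.765
position: [0.5334, 0.1463, 0.1761]
ft_force: [-0.8, -0.6, -1.0]
grip_width: 0.801
t2 n404 c(542,149) 46x50 ang 11.4 zmed 103
t3 n950 c(595,63) 122x50 ang 35.1 zmed 48
t3 n816 c(589,53) 112x94 ang 69.1 zmed 44
tx -63.7 ty -87.4 tz 1.9 turn -4.80 tool x [-0.98 -0.19 -0.  ] y [-0.19  0.98  0.  ] j7 1.47
```

Tin 3's grasp would put the gripper body over tin 2, so I'm moving tin 2 about 40 mm along the row first.

```bash
python3 -m crank '[{"tx":-5,"ty":0,"tz":50,"turn":0},{"tx":-5,"ty":0,"tz":90,"turn":0},{"tx":-5,"ty":0,"tz":90,"turn":0}]' 70 10|egrep 'posi|ft'; python3 -m crank '[{"tx":0,"ty":0,"tz":0,"turn":0},{"tx":0,"ty":0,"tz":0,"turn":0},{"tx":0,"ty":0,"tz":0,"turn":0},{"tx":0,"ty":0,"tz":0,"turn":0},{"tx":0,"ty":0,"tz":0,"turn":0}]' 40 12|egrep 'width|force'; python3 -m crank '[{"tx":0,"ty":0,"tz":-10,"turn":0},{"tx":8,"ty":20,"tz":-10,"turn":0},{"tx":14,"ty":38,"tz":-10,"turn":0},{"tx":14,"ty":38,"tz":-10,"turn":0}]'|egrep 'pos|force'; python3 -m crank '[{"tx":0,"ty":0,"tz":6,"turn":0},{"tx":0,"ty":0,"tz":9,"turn":0},{"tx":0,"ty":0,"tz":9,"turn":0}]' |egrep 'pos|force';python3 -m crank '[{"tx":0,"ty":0,"tz":0,"turn":0},{"tx":0,"ty":0,"tz":0,"turn":0},{"tx":0,"ty":0,"tz":0,"turn":0}]' 70|egrep 'posi|ft|width'; python3 -m crank '[{"tx":0,"ty":0,"tz":-40,"turn":0},{"tx":0,"ty":0,"tz":-90,"turn":0},{"tx":0,"ty":0,"tz":-90,"turn":0}]'|egrep 'posi|ft|width'; python3 -c "
from h import *
im,d=save('side','s9');P=cloud('side',d)
print('t2',rect(P,(.52,.182),.05,.09,.115))
print('t3',rect(P,(.6,.06),.08,.015,.06))
goto(.611,.073,.17,125)"
```

```text
position: [0.5316, 0.1453, 0.077]
ft_force: [0.4, 0.2, 0.3]
ft_force: [-0.5, -0.2, 6.6]
grip_width: 0.53
grip_force: 12.0
position: [0.5133, 0.1826, 0.0913]
ft_force: [0.3, 0.1, -2.7]
grip_force: 12.0
position: [0.515, 0.1799, 0.0829]
ft_force: [-1.7, -1.1, 1.6]
grip_force: 12.0
position: [0.5149, 0.1813, 0.0828]
ft_force: [0.3, -0.2, 0.1]
grip_width: 0.765
position: [0.5176, 0.1823, 0.1773]
ft_force: [0.4, 0.7, 0.2]
grip_width: 0.8
t2 n439 c(520,182) 46x48 ang 10.3 zmed 103
t3 n1253 c(594,63) 121x51 ang 32.7 zmed 46
tx -72.4 ty -125.0 tz 5.0 turn -4.79 tool x [-0.98 -0.19 -0.  ] y [-0.19  0.98  0.  ] j7 1.40
```

```bash
python3 -m crank '[{"tx":-40,"ty":-50,"tz":0,"turn":-2},{"tx":-72,"ty":-100,"tz":0,"turn":-4},{"tx":-72,"ty":-125,"tz":20,"turn":-4.6},{"tx":-72,"ty":-125,"tz":77,"turn":-4.6},{"tx":-72,"ty":-125,"tz":77,"turn":-4.6}]' 70; python3 -m crank '[{"tx":0,"ty":0,"tz":0,"turn":0}]'|grep pos; python3 -c "
from h import *
goto(.611,.073,.031,124)
im,d=save('wrist','w2')"
```

```text
time: 14.55
position: [0.6043, 0.0714, 0.0897]
tool_rot: [0.915, -2.993, -0.002]
ft_force: [-0.9, 0.2, -0.1]
grip_width: 0.81
grip_force: 0.0
position: [0.6094, 0.073, 0.0963]
tx -1.3 ty -0.9 tz 65.3 turn 0.02 tool x [-0.83 -0.56 -0.  ] y [-0.56  0.83  0.  ] j7 2.07
```

View pics/w2.png

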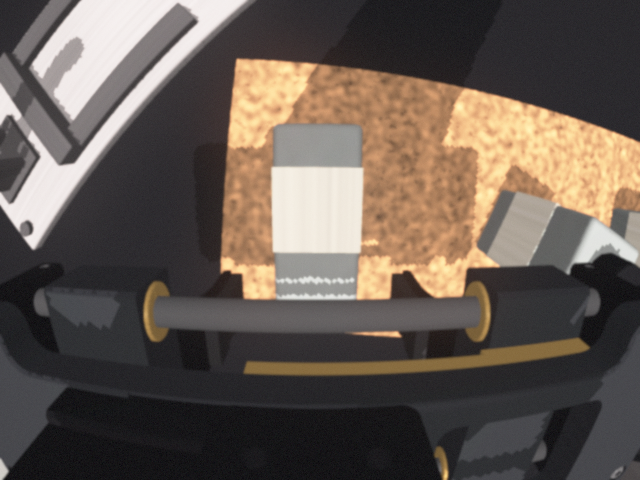

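Tin 3 is centred at (317,200) and tin 2 is clear. Grip, lift, ease off, as before.

```bash
python3 -m crank '[{"tx":-1,"ty":0,"tz":30,"turn":0},{"tx":-1,"ty":0,"tz":64,"turn":0},{"tx":-1,"ty":0,"tz":64,"turn":0}]' 70|egrep 'pos|ft'; python3 -m crank '[{"tx":0,"ty":0,"tz":0,"turn":0},{"tx":0,"ty":0,"tz":0,"turn":0},{"tx":0,"ty":0,"tz":0,"turn":0},{"tx":0,"ty":0,"tz":0,"turn":0},{"tx":0,"ty":0,"tz":0,"turn":0}]' 40 10|egrep 'width|force'; python3 -m crank '[{"tx":4,"ty":0,"tz":-25,"turn":0},{"tx":12,"ty":0,"tz":-50,"turn":0},{"tx":28,"ty":0,"tz":-78,"turn":0},{"tx":32,"ty":0,"tz":-78,"turn":0}]' | egrep 'pos|force|width';python3 -m crank '[{"tx":0,"ty":0,"tz":0,"turn":0},{"tx":0,"ty":0,"tz":0,"turn":0},{"tx":0,"ty":0,"tz":0,"turn":0},{"tx":0,"ty":0,"tz":0,"turn":0}]' - 4|egrep 'pos|force|width'; python3 -m crank '[{"tx":0,"ty":0,"tz":10,"turn":0},{"tx":0,"ty":0,"tz":18,"turn":0},{"tx":0,"ty":0,"tz":18,"turn":0}]'|egrep 'posi|ft'; python3 -c "
from h import *
im,d=save('side','s10')
cv2.imwrite('pics/s10.png',cv2.resize(im[200:480,250:530,::-1],None,fx=2,fy=2))"
```

```text
position: [0.6091, 0.0734, 0.0314]
ft_force: [-0.1, -0.1, 0.6]
ft_force: [-2.5, 0.9, 6.5]
grip_width: 0.526
grip_force: 10.0
position: [0.5844, 0.0543, 0.1114]
ft_force: [0.7, -0.6, -2.0]
grip_width: 0.527
grip_force: 10.0
position: [0.5834, 0.0551, 0.1091]
ft_force: [0.0, 0.1, -2.0]
grip_width: 0.524
grip_force: 4.0
position: [0.5835, 0.0548, 0.0912]
ft_force: [0.1, 0.7, -1.8]
```

View pics/s10.png

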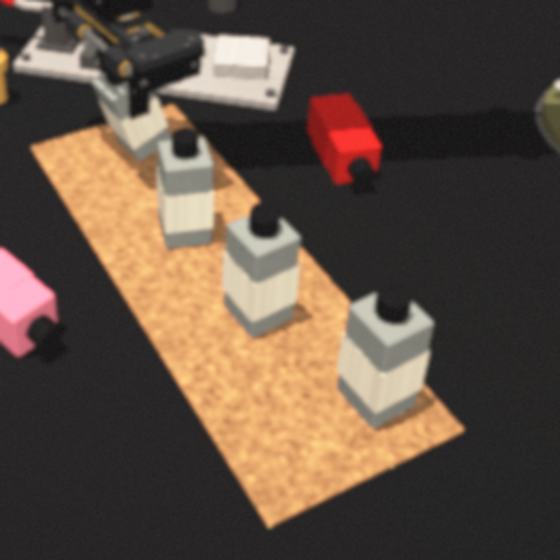

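Tin 3 still leans about 25–30°. Raising it and easing the grip further.

```bash
python3 -m crank '[{"tx":0,"ty":0,"tz":-20,"turn":0},{"tx":0,"ty":0,"tz":-20,"turn":0},{"tx":0,"ty":0,"tz":-20,"turn":0},{"tx":0,"ty":0,"tz":-20,"turn":0}]' - 3|egrep 'posi|ft|grip'; python3 -m crank '[{"tx":-10,"ty":0,"tz":0,"turn":0},{"tx":-20,"ty":0,"tz":-3,"turn":0},{"tx":-10,"ty":0,"tz":0,"turn":0},{"tx":0,"ty":0,"tz":0,"turn":0},{"tx":0,"ty":0,"tz":0,"turn":0}]' - 3|egrep 'posi|ft|grip'; python3 -c "
from h import *
im,d=save('side','s11')
cv2.imwrite('pics/s11.png',cv2.resize(im[200:320,250:370,::-1],None,fx=4,fy=4))"
```

```text
position: [0.5829, 0.0549, 0.1107]
ft_force: [0.2, -0.9, -1.0]
grip_width: 0.529
grip_force: 3.0
position: [0.5825, 0.0536, 0.1116]
ft_force: [0.5, 0.0, -1.9]
grip_width: 0.536
grip_force: 3.0
```

View pics/s11.png

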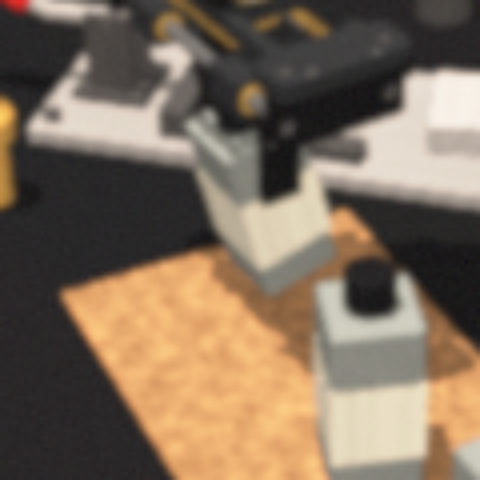

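It still leans, base towards the robot. I'll touch its far base edge to the mat and drag the grip towards the robot, so it pivots upright on that edge.

```bash
python3 -m crank '[{"tx":0,"ty":0,"tz":15,"turn":0},{"tx":0,"ty":0,"tz":20,"turn":0},{"tx":0,"ty":0,"tz":20,"turn":0}]' - 5|egrep 'posi|ft'; python3 -m crank '[{"tx":0,"ty":0,"tz":5,"turn":0},{"tx":0,"ty":0,"tz":5,"turn":0}]'|egrep 'posi|ft'; python3 -m crank '[{"tx":0,"ty":0,"tz":4,"turn":0},{"tx":0,"ty":0,"tz":4,"turn":0}]'|egrep 'posi|ft'; python3 -c "
from h import *
im,d=save('side','s12');P=cloud('side',d)
q=P[(np.hypot(P[...,0]-.575,P[...,1]-.055)<.06)&(im.min(-1)>75)&(P[...,2]>.003)&(np.ptp(im.astype(int),axis=-1)<30)]
print(np.nanmin(q[:,2]),np.percentile(q[:,2],[1,5]))"
```

```text
position: [0.5833, 0.055, 0.091]
ft_force: [-0.7, -0.2, -1.9]
position: [0.5843, 0.0555, 0.0873]
ft_force: [-0.2, 1.1, 2.2]
position: [0.5842, 0.0555, 0.0835]
ft_force: [-0.8, 1.2, 4.3]
0.008622192014205887 [0.01126921 0.017786  ]
```

```bash
python3 -m crank '[{"tx":10,"ty":0,"tz":-2,"turn":0},{"tx":20,"ty":0,"tz":-3,"turn":0},{"tx":30,"ty":0,"tz":-3,"turn":0},{"tx":40,"ty":0,"tz":-2,"turn":0},{"tx":42,"ty":0,"tz":-1,"turn":0}]' |egrep 'posi|ft|grip'; python3 -c "
from h import *
im,d=save('side','s13')
cv2.imwrite('pics/s13.png',cv2.resize(im[200:320,250:370,::-1],None,fx=4,fy=4))"
```

```text
position: [0.5479, 0.0306, 0.0836]
ft_force: [-1.2, -0.6, 0.5]
grip_width: 0.528
grip_force: 5.0
```

View pics/s13.png

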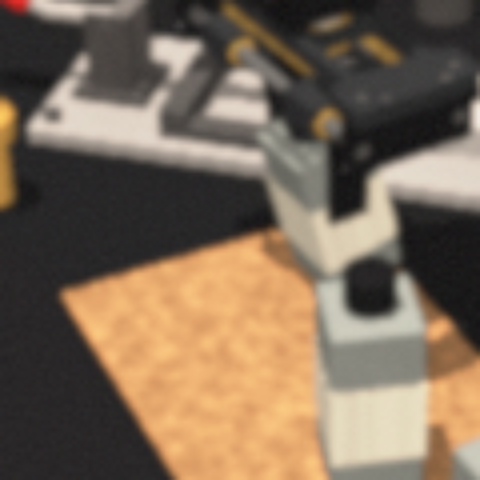

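It slid without pivoting because I had lifted the contact away. Repeating from further forward with real pressure.

```bash
python3 -m crank '[{"tx":0,"ty":0,"tz":-12,"turn":0},{"tx":-30,"ty":0,"tz":-12,"turn":0},{"tx":-60,"ty":0,"tz":-12,"turn":0},{"tx":-60,"ty":0,"tz":-12,"turn":0}]' - 5|egrep 'posi|ft|grip'; python3 -m crank '[{"tx":0,"ty":0,"tz":8,"turn":0},{"tx":0,"ty":0,"tz":12,"turn":0}]' |egrep 'posi|ft|grip';  python3 -m crank '[{"tx":0,"ty":0,"tz":3,"turn":0},{"tx":12,"ty":0,"tz":4,"turn":0},{"tx":24,"ty":0,"tz":5,"turn":0}]' |egrep 'posi|ft|grip'; python3 -m crank '[{"tx":12,"ty":0,"tz":1,"turn":0},{"tx":22,"ty":0,"tz":2,"turn":0}]' |egrep 'posi|ft|grip'; python3 -c "
from h import *
im,d=save('side','s14')
cv2.imwrite('pics/s14.png',cv2.resize(im[200:320,250:370,::-1],None,fx=4,fy=4))"
```

```text
position: [0.6005, 0.0677, 0.0966]
ft_force: [0.2, -0.0, -3.0]
grip_width: 0.529
grip_force: 5.0
position: [0.5976, 0.0642, 0.0832]
ft_force: [-1.5, 0.4, 6.4]
grip_width: 0.528
grip_force: 5.0
position: [0.5778, 0.0508, 0.0786]
ft_force: [-0.0, 0.8, -0.3]
grip_width: 0.525
grip_force: 5.0
position: [0.5603, 0.0389, 0.0775]
ft_force: [0.7, 1.1, 4.2]
grip_width: 0.529
grip_force: 5.0
```

View pics/s14.png

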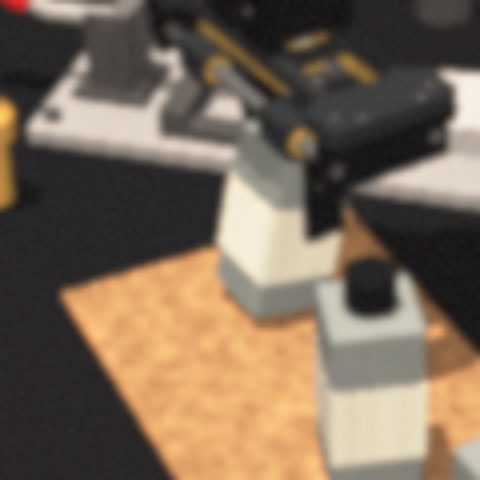

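Now it has pivoted slightly past upright, cap towards the robot by about 10°. Moving back about 12 mm should level it before release.

```bash
python3 -m crank '[{"tx":-5,"ty":0,"tz":1,"turn":0},{"tx":-10,"ty":0,"tz":1,"turn":0},{"tx":-13,"ty":0,"tz":1,"turn":0},{"tx":-13,"ty":0,"tz":1,"turn":0}]' |egrep 'posi|ft|grip'; python3 -m crank '[{"tx":0,"ty":0,"tz":0,"turn":0},{"tx":0,"ty":0,"tz":0,"turn":0},{"tx":0,"ty":0,"tz":0,"turn":0}]' - 3|egrep 'posi|ft|grip'; python3 -c "
from h import *
im,d=save('side','s15')
cv2.imwrite('pics/s15.png',cv2.resize(im[200:320,250:370,::-1],None,fx=4,fy=4))"
```

```text
position: [0.571, 0.0469, 0.0749]
ft_force: [-1.0, -0.1, -2.4]
grip_width: 0.524
grip_force: 5.0
position: [0.571, 0.0465, 0.0756]
ft_force: [0.6, 0.3, -1.6]
grip_width: 0.526
grip_force: 3.0
```

View pics/s15.png

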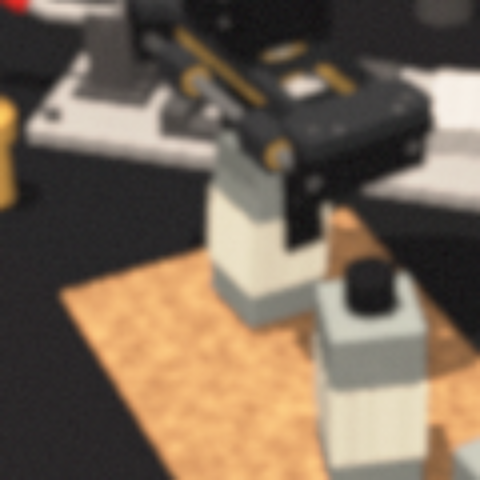

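Nearly upright, at about (265,240) in the crop. Releasing; I've now used all the picture views, so from here I check by numbers.

```bash
python3 -m crank '[{"tx":0,"ty":0,"tz":0,"turn":0},{"tx":0,"ty":0,"tz":0,"turn":0},{"tx":0,"ty":0,"tz":0,"turn":0},{"tx":0,"ty":0,"tz":0,"turn":0}]' 75|egrep 'posi|ft|grip'; python3 -m crank '[{"tx":0,"ty":0,"tz":-40,"turn":0},{"tx":0,"ty":0,"tz":-100,"turn":0},{"tx":0,"ty":0,"tz":-130,"turn":0},{"tx":0,"ty":0,"tz":-130,"turn":0}]' |egrep 'posi|ft|grip'
cat >> h.py <<'E'
def tins():
    for c in('side','scene'):
        im,d=ctrl.get_image(c);P=cloud(c,d)
        for n,p in dict(t1=(.456,.286),t2=(.520,.182),t3=(.575,.05),td=(.365,.375)).items():
            print(c,n,rect(P,p,.065,.09,.112),'| cap',rect(P,p,.065,.117,.13))
E
python3 -c "
from h import *
tins()"
```

```text
position: [0.5712, 0.0465, 0.0758]
ft_force: [0.6, 0.4, 0.1]
grip_width: 0.839
grip_force: 0.0
position: [0.573, 0.0466, 0.209]
ft_force: [0.4, 0.6, -0.8]
grip_width: 0.864
grip_force: 0.0
side t1 n550 c(454,286) 48x46 ang 29.7 zmed 103 | cap n163 c(454,286) 26x25 ang 60.0 zmed 123
side t2 n412 c(520,183) 47x48 ang 8.6 zmed 103 | cap n124 c(520,182) 24x24 ang 35.0 zmed 123
side t3 n339 c(543,62) 46x48 ang 36.5 zmed 102 | cap n94 c(543,61) 25x24 ang 36.0 zmed 123
side td n716 c(364,375) 48x47 ang 30.6 zmed 103 | cap n214 c(364,375) 26x24 ang 38.2 zmed 123
scene t1 None | cap None
scene t2 n75 c(521,176) 47x51 ang 15.1 zmed 100 | cap None
scene t3 n185 c(534,54) 45x49 ang 34.2 zmed 101 | cap n49 c(535,55) 24x22 ang 53.6 zmed 121
scene td n77 c(365,365) 43x49 ang 26.4 zmed 101 | cap None
```

All four stand upright; tin 3 shows at (541,60), apparently nudged aside but well on the mat. Next, the workpiece.

```bash
python3 -c "
from h import *
for c in('side','scene'):
    im,d=ctrl.get_image(c);P=cloud(c,d)
    print('wp',rect(P,(.451,-.116),.055,.029,.04))
    m=((im.min(-1)>110)&(P[...,2]>.007)&(P[...,2]<.016)&(np.abs(P[...,1]+.137)<.13)&(np.abs(P[...,0]-.555)<.21)).astype(np.uint8)
    n,l,st,_=cv2.connectedComponentsWithStats(m); m=np.isin(l,[i for i in range(1,n) if st[i,4]>60])
    print('plate',cv2.minAreaRect((P[m][:,:2]*1000).astype(np.float32)))
goto(.4505,-.117,.15,84)"
```

```text
wp n389 c(452,-113) 68x64 ang 82.8 zmed 34
plate ((559.772705078125, -135.0899658203125), (134.72557067871094, 335.1050109863281), 75.67964935302734)
wp n422 c(450,-120) 67x65 ang 83.4 zmed 32
plate ((558.7772216796875, -141.6913604736328), (131.52752685546875, 337.1130676269531), 75.8978500366211)
tx 190.5 ty -68.6 tz 54.4 turn 8.01 tool x [-0.83 -0.56  0.  ] y [-0.56  0.83  0.  ] j7 2.07
```

```bash
python3 -m crank '[{"tx":60,"ty":-20,"tz":0,"turn":2},{"tx":120,"ty":-40,"tz":20,"turn":4},{"tx":170,"ty":-60,"tz":54,"turn":6},{"tx":190,"ty":-69,"tz":54,"turn":8},{"tx":190,"ty":-69,"tz":54,"turn":8.1}]' 85|egrep 'posi|ft|grip';python3 -m crank '[{"tx":0,"ty":0,"tz":0,"turn":0},{"tx":0,"ty":0,"tz":0,"turn":0}]'|egrep 'posi|ft|grip'; python3 -c "
from h import *
goto(.4505,-.117,.045,83.2)"
```

```text
position: [0.4502, -0.1185, 0.1502]
ft_force: [0.2, -0.3, 0.6]
grip_width: 0.975
grip_force: 0.0
position: [0.4531, -0.1157, 0.1518]
ft_force: [-0.5, -0.4, 0.0]
grip_width: 0.978
grip_force: 0.0
tx 2.5 ty -1.6 tz 106.8 turn 0.11 tool x [-0.99  0.11 -0.  ] y [ 0.11  0.99 -0.  ] j7 1.65
```

```bash
python3 -m crank '[{"tx":2,"ty":-1,"tz":50,"turn":0},{"tx":2,"ty":-1,"tz":95,"turn":0},{"tx":2,"ty":-1,"tz":107,"turn":0},{"tx":2,"ty":-1,"tz":107,"turn":0}]'|egrep 'posi|ft|grip';python3 -m crank '[{"tx":0,"ty":0,"tz":0,"turn":0},{"tx":0,"ty":0,"tz":0,"turn":0},{"tx":0,"ty":0,"tz":0,"turn":0},{"tx":0,"ty":0,"tz":0,"turn":0},{"tx":0,"ty":0,"tz":0,"turn":0}]' 50 12|egrep 'posi|ft|grip'; python3 -c "
from h import *
P=ctrl.get_state()['position']; n=np.array([.2470,.9690]);u=np.array([.969,-.247])
im,d=ctrl.get_image('side');print(rect(cloud('side',d),(.451,-.116),.055,.029,.036))
goto(P[0]+.0061*n[0],P[1]+.0061*n[1],P[2],75.7)"
```

```text
position: [0.4505, -0.1173, 0.0448]
ft_force: [0.5, -1.3, 0.0]
grip_width: 0.978
grip_force: 0.0
position: [0.4511, -0.1175, 0.0457]
ft_force: [-1.9, 1.4, 6.3]
grip_width: 0.73
grip_force: 12.0
n223 c(452,-105) 66x64 ang 86.1 zmed 33
tx -0.8 ty 6.0 tz -0.0 turn 1.57 tool x [-0.99  0.11 -0.  ] y [0.11 0.99 0.  ] j7 1.72
```

```bash
python3 -m crank '[{"tx":-1,"ty":3,"tz":0,"turn":0.8},{"tx":-1,"ty":6,"tz":0,"turn":1.57},{"tx":-1,"ty":6,"tz":0,"turn":1.57},{"tx":-1,"ty":6,"tz":0,"turn":1.57}]'|egrep 'posi|ft|grip'; python3 -c "
from h import *
P=ctrl.get_state()['position'];goto(P[0],P[1],P[2],75.7)";python3 -m crank '[{"tx":-10,"ty":0,"tz":0,"turn":0},{"tx":-20,"ty":0,"tz":0,"turn":0},{"tx":-30,"ty":0,"tz":0,"turn":0},{"tx":-35,"ty":0,"tz":0,"turn":0}]'|egrep 'posi|ft|grip';python3 -c "
from h import *
for c in('side','scene'):
    im,d=ctrl.get_image(c);P=cloud(c,d)
    print('wp',rect(P,(.49,-.12),.055,.03,.036))"
```

```text
position: [0.4523, -0.1132, 0.0457]
ft_force: [-1.3, -2.9, 5.9]
grip_width: 0.735
grip_force: 12.0
tx 0.0 ty 0.0 tz 0.0 turn -0.02 tool x [-0.97  0.25 -0.  ] y [ 0.25  0.97 -0.  ] j7 1.57
position: [0.4845, -0.1204, 0.0453]
ft_force: [-7.4, 2.0, 13.9]
grip_width: 0.735
grip_force: 12.0
wp n213 c(484,-114) 76x63 ang 75.3 zmed 33
wp n348 c(485,-125) 83x63 ang 79.1 zmed 32
```

```bash
python3 -m crank '[{"tx":-6,"ty":0,"tz":-1,"turn":0},{"tx":-12,"ty":0,"tz":-1,"turn":0},{"tx":-18,"ty":0,"tz":-1,"turn":0},{"tx":-24,"ty":0,"tz":-1,"turn":0}]'|egrep 'posi|ft|grip';python3 -m crank '[{"tx":-10,"ty":0,"tz":0,"turn":0},{"tx":-20,"ty":0,"tz":0,"turn":0},{"tx":-30,"ty":0,"tz":0,"turn":0},{"tx":-40,"ty":0,"tz":0,"turn":0},{"tx":-40,"ty":0,"tz":0,"turn":0}]'|egrep 'posi|ft|grip';python3 -c "
from h import *
for c in('side','scene'):
    im,d=ctrl.get_image(c);P=cloud(c,d)
    print('wp',rect(P,(.547,-.137),.055,.03,.036))
P=ctrl.get_state()['position'];print((P[:2]-[.542,-.1342])@[.969,-.247],(P[:2]-[.542,-.1342])@[.247,.969])"
```

```text
position: [0.5093, -0.1266, 0.0454]
ft_force: [-0.7, 0.0, -2.0]
grip_width: 0.737
grip_force: 12.0
position: [0.5486, -0.1367, 0.0457]
ft_force: [-0.5, -0.2, -2.9]
grip_width: 0.73
grip_force: 12.0
wp n231 c(547,-135) 84x63 ang 74.1 zmed 34
wp n375 c(554,-143) 79x56 ang 88.8 zmed 32
0.005832545542461608 -0.0007655903859883315
```

```bash
python3 -m crank '[{"tx":0,"ty":0,"tz":0,"turn":0},{"tx":0,"ty":0,"tz":0,"turn":0},{"tx":0,"ty":0,"tz":0,"turn":0}]' 80|egrep 'posi|ft|grip';python3 -m crank '[{"tx":0,"ty":0,"tz":-30,"turn":0},{"tx":30,"ty":0,"tz":-30,"turn":0},{"tx":56,"ty":0,"tz":-30,"turn":0},{"tx":56,"ty":0,"tz":-30,"turn":0}]' 0 20|egrep 'posi|ft|grip';python3 -m crank '[{"tx":0,"ty":0,"tz":0,"turn":0},{"tx":0,"ty":0,"tz":0,"turn":0},{"tx":0,"ty":0,"tz":0,"turn":0},{"tx":0,"ty":0,"tz":0,"turn":0},{"tx":0,"ty":0,"tz":0,"turn":0}]'|egrep 'posi|ft|grip';python3 -c "
from h import *
for c in('side','scene'):
    im,d=ctrl.get_image(c);P=cloud(c,d)
    print('wp',rect(P,(.547,-.137),.053,.03,.036))
P=ctrl.get_state()['position'];print((P[:2]-[.542,-.1342])@[.969,-.247],(P[:2]-[.542,-.1342])@[.247,.969])"
```

```text
position: [0.548, -0.1364, 0.0461]
ft_force: [0.7, 0.0, 0.2]
grip_width: 0.901
grip_force: 0.0
position: [0.4922, -0.1221, 0.0758]
ft_force: [0.9, 0.3, -0.2]
grip_width: 0.551
grip_force: 0.0
position: [0.4935, -0.1226, 0.0756]
ft_force: [-0.1, -0.2, -0.0]
grip_width: 0.026
grip_force: 0.0
wp n351 c(546,-133) 68x63 ang 75.9 zmed 34
wp n447 c(545,-140) 64x66 ang 75.0 zmed 32
-0.049881715162671245 -0.0007404202023840785
```

```bash
python3 -m crank '[{"tx":0,"ty":0,"tz":30,"turn":0},{"tx":0,"ty":0,"tz":40,"turn":0},{"tx":0,"ty":0,"tz":40,"turn":0}]'|egrep 'posi|ft|grip';python3 -m crank '[{"tx":-12,"ty":0,"tz":0,"turn":0},{"tx":-24,"ty":0,"tz":0,"turn":0},{"tx":-36,"ty":0,"tz":0,"turn":0},{"tx":-44,"ty":0,"tz":0,"turn":0}]'|egrep 'posi|ft|grip';python3 -m crank '[{"tx":-3,"ty":0,"tz":0,"turn":0},{"tx":-6,"ty":0,"tz":0,"turn":0},{"tx":-6,"ty":0,"tz":0,"turn":0}]'|egrep 'posi|ft|grip';python3 -c "
from h import *
for c in('side','scene'):
    im,d=ctrl.get_image(c);P=cloud(c,d)
    print('wp',rect(P,(.58,-.143),.053,.03,.036))
P=ctrl.get_state()['position'];print((P[:2]-[.542,-.1342])@[.969,-.247],(P[:2]-[.542,-.1342])@[.247,.969])"
```

```text
position: [0.4928, -0.1225, 0.0352]
ft_force: [-0.1, -0.6, 0.3]
grip_width: 0.005
grip_force: 0.0
position: [0.5371, -0.1337, 0.0359]
ft_force: [-2.3, 0.2, 1.5]
grip_width: 0.005
grip_force: 1.1
position: [0.5422, -0.135, 0.0357]
ft_force: [-0.6, 0.1, -0.2]
grip_width: 0.008
grip_force: 0.1
wp n241 c(591,-132) 53x99 ang 56.3 zmed 33
wp n533 c(580,-150) 66x100 ang 74.4 zmed 32
0.0004378101344175728 -0.000722770082290591
```

```bash
for i in 1; do python3 -m crank '[{"tx":-2,"ty":0,"tz":0,"turn":0},{"tx":-4,"ty":0,"tz":0,"turn":0},{"tx":-4,"ty":0,"tz":0,"turn":0}]'|egrep 'posi|ft';python3 -m crank '[{"tx":-2,"ty":0,"tz":0,"turn":0},{"tx":-3,"ty":0,"tz":0,"turn":0},{"tx":-3,"ty":0,"tz":0,"turn":0}]'|egrep 'posi|ft';python3 -m crank '[{"tx":-1,"ty":0,"tz":0,"turn":0},{"tx":-2,"ty":0,"tz":0,"turn":0},{"tx":-2,"ty":0,"tz":0,"turn":0}]'|egrep 'posi|ft'; done
```

```text
position: [0.5461, -0.1359, 0.0357]
ft_force: [-1.2, 0.6, -0.1]
position: [0.5483, -0.1366, 0.0356]
ft_force: [-2.2, 1.1, 1.9]
position: [0.5485, -0.1366, 0.0353]
ft_force: [-7.8, 2.2, 5.6]
```

```bash
python3 -m crank '[{"tx":-1.5,"ty":0,"tz":0,"turn":0},{"tx":-1.5,"ty":0,"tz":0,"turn":0},{"tx":-1.5,"ty":0,"tz":0,"turn":0}]'|egrep 'posi|ft'; python3 -m crank '[{"tx":15,"ty":0,"tz":0,"turn":0},{"tx":30,"ty":0,"tz":-60,"turn":0},{"tx":30,"ty":0,"tz":-120,"turn":0},{"tx":30,"ty":0,"tz":-170,"turn":0},{"tx":30,"ty":0,"tz":-170,"turn":0}]'|egrep 'posi|ft';python3 -c "
from h import *
u=np.array([.969,-.247]);n=np.array([.247,.969])
for c in('side','scene'):
    im,d=ctrl.get_image(c);P=cloud(c,d)
    o=np.array([.542,-.1309 if c=='side' else -.1377])
    f=np.stack([(P[...,:2]-o)@u,(P[...,:2]-o)@n,P[...,2]],-1)*1000
    m=(f[...,2]>29)&(f[...,2]<37)&(abs(f[...,1])<45)&(f[...,0]>0)&(f[...,0]<120)&(im.min(-1)>120)
    print(c,'wp',m.sum(),np.percentile(f[m],[2,50,98],axis=0).round(0).tolist())
    m=(f[...,2]>70)&(abs(f[...,1])<25)&(f[...,0]>40)&(f[...,0]<150)
    q=f[m];k=np.argsort(-q[:,2]);print('arm',q[k[:len(k)//2:max(1,len(k)//16)]].round(0).tolist())
    print([r['xyz'] for r in ctrl.mark_of(c,'clamp_tip')[:2]],[r['xyz'] for r in ctrl.mark_of(c,'workpiece')[:1]])
goto(.6,-.14,.2,75.7)"
```

```text
position: [0.5486, -0.1366, 0.0351]
ft_force: [-10.6, 3.4, 8.2]
position: [0.5264, -0.1309, 0.2108]
ft_force: [0.3, 0.9, -0.9]
side wp 388 [[20.0, -34.0, 30.0], [53.0, 2.0, 33.0], [100.0, 32.0, 36.0]]
arm [[82.0, 10.0, 148.0], [73.0, 1.0, 142.0], [71.0, -1.0, 139.0], [67.0, 3.0, 136.0], [66.0, 8.0, 133.0], [88.0, 10.0, 131.0], [67.0, 11.0, 129.0], [89.0, 6.0, 127.0], [81.0, 3.0, 124.0]]
[[0.6278, -0.1563, 0.1421]] [[0.5933, -0.1477, 0.0158]]
scene wp 511 [[19.0, -33.0, 29.0], [51.0, -4.0, 32.0], [81.0, 28.0, 34.0]]
arm [[83.0, -0.0, 147.0], [83.0, -1.0, 140.0], [90.0, -6.0, 135.0], [88.0, -7.0, 132.0], [96.0, -3.0, 128.0], [90.0, -6.0, 125.0], [104.0, -4.0, 122.0], [104.0, -4.0, 116.0], [110.0, -4.0, 112.0]]
[[0.6277, -0.1537, 0.1439]] [[0.5917, -0.1492, 0.0127]]
tx -77.9 ty 9.5 tz 3.9 turn -0.00 tool x [-0.97  0.25  0.  ] y [ 0.25  0.97 -0.  ] j7 1.56
```

The workpiece is against the stop: force jumped, and its centre reads fixture x ≈ 50. Next, moving above the clamp arm and pressing it along its arc.

```bash
python3 -m crank '[{"tx":-50,"ty":0,"tz":0,"turn":0},{"tx":-100,"ty":0,"tz":0,"turn":0},{"tx":-121,"ty":0,"tz":10,"turn":0},{"tx":-121,"ty":0,"tz":24,"turn":0},{"tx":-121,"ty":0,"tz":24,"turn":0}]' |egrep 'posi|ft';python3 -m crank '[{"tx":0,"ty":0,"tz":0,"turn":0},{"tx":0,"ty":0,"tz":0,"turn":0}]'|egrep 'posi|ft'; python3 -c "
from h import *
goto(.6418,-.1596,.164,75.7)"
```

```text
position: [0.6381, -0.1596, 0.1789]
ft_force: [0.3, -0.2, 0.4]
position: [0.6401, -0.1599, 0.1827]
ft_force: [0.5, 1.1, -0.5]
tx -1.5 ty 0.7 tz 18.7 turn -0.00 tool x [-0.97  0.25 -0.  ] y [0.25 0.97 0.  ] j7 1.65
```

```bash
python3 -m crank '[{"tx":-2,"ty":0,"tz":12,"turn":0},{"tx":-1,"ty":0,"tz":20,"turn":0},{"tx":8,"ty":0,"tz":28,"turn":0},{"tx":17,"ty":0,"tz":36,"turn":0}]' |egrep 'posi|ft';python3 -m crank '[{"tx":6,"ty":0,"tz":8,"turn":0},{"tx":12,"ty":0,"tz":16,"turn":0},{"tx":16,"ty":0,"tz":24,"turn":0},{"tx":20,"ty":0,"tz":33,"turn":0}]'|egrep 'posi|ft'; python3 -c "
from h import *
print([r['xyz'] for r in ctrl.mark_of('side','clamp_tip')[:2]]); ctrl.get_image('side');print([r['xyz'] for r in ctrl.mark_of('side','clamp_tip')[:2]])"
```

```text
position: [0.6239, -0.1558, 0.1454]
ft_force: [2.6, -0.8, 0.9]
position: [0.6042, -0.1509, 0.1123]
ft_force: [1.5, -0.2, 1.5]
[[0.6278, -0.1563, 0.1421]]
[[0.5949, -0.1449, 0.0928], [0.4946, 0.2247, 0.0004]]
```

```bash
python3 -m crank '[{"tx":2,"ty":0,"tz":6,"turn":0},{"tx":4,"ty":0,"tz":12,"turn":0},{"tx":5,"ty":0,"tz":18,"turn":0},{"tx":6,"ty":0,"tz":22,"turn":0}]' |egrep 'posi|ft';python3 -m crank '[{"tx":0,"ty":0,"tz":3,"turn":0},{"tx":0,"ty":0,"tz":3,"turn":0}]'|egrep 'posi|ft';python3 -m crank '[{"tx":0,"ty":0,"tz":3,"turn":0},{"tx":0,"ty":0,"tz":3,"turn":0}]'|egrep 'posi|ft';python3 -m crank '[{"tx":0,"ty":0,"tz":2,"turn":0},{"tx":0,"ty":0,"tz":2,"turn":0}]'|egrep 'posi|ft'
```

```text
position: [0.5987, -0.1494, 0.0904]
ft_force: [1.0, -0.8, 1.8]
position: [0.598, -0.1492, 0.0871]
ft_force: [-0.1, 0.2, 0.1]
position: [0.5981, -0.1493, 0.0864]
ft_force: [-5.0, 1.7, 12.2]
position: [0.5982, -0.1493, 0.0864]
ft_force: [-8.4, 2.6, 21.8]
```

The clamp bottomed out at about 22 N, so its tip rests on the workpiece. Retracting and refining the tab angle.

```bash
python3 -m crank '[{"tx":0,"ty":0,"tz":-30,"turn":0},{"tx":0,"ty":0,"tz":-80,"turn":0},{"tx":0,"ty":0,"tz":-110,"turn":0},{"tx":0,"ty":0,"tz":-110,"turn":0}]' |egrep 'posi|ft'
python3 - <<'E'
from h import *
for c in('scene','side'):
  for k in (0,1):
    if k: im,d=ctrl.get_image(c);P=cloud(c,d);im=im[:,:,::-1]
    else: P=np.load(c+'0.npy');im=cv2.imread(f'pics/{c}0.png')
    h=cv2.cvtColor(np.ascontiguousarray(im),cv2.COLOR_BGR2HSV); d=P[...,:2]-[.474,-.352]; r=np.hypot(d[...,0],d[...,1])
    gray=h[...,1]<60
    m=gray&(r<.03)&(P[...,2]>.084)&(P[...,2]<.105); q=P[m]; 
    (cx,cy),w,a=cv2.minAreaRect((q[:,:2]*1000).astype(np.float32)); print(c,k,'post',m.sum(),(cx,cy),w,np.median(q[:,2]))
    d=P[...,:2]*1000-[cx,cy];r=np.hypot(d[...,0],d[...,1])
    b=(h[...,0]>100)&(h[...,0]<125)&(h[...,1]>120)&(r<150)&(P[...,2]>.07); e=cv2.minAreaRect((P[b][:,:2]*1000).astype(np.float32));print('grip',e, np.degrees(np.arctan2(*(np.array(e[0])-[cx,cy])[::-1])))
    for z0 in(.047,.051):
      m=gray&(r>33)&(r<64)&(P[...,2]>z0)&(P[...,2]<.060); q=d[m]
      if m.sum()>4:
        l=cv2.fitLine(q.astype(np.float32),cv2.DIST_L2,0,.01,.01).ravel()
        print('tab',m.sum(),q.mean(0).round(1),'ang',np.degrees(np.arctan2(*q.mean(0)[::-1])).round(1),'line',np.degrees(np.arctan2(l[1],l[0])).round(1),'rmax',r[m].max().round(0))
  print([r['xyz'] for r in ctrl.mark_of(c,'clamp_tip')[:1]],[r['xyz'] for r in ctrl.mark_of(c,'workpiece')[:1]])
goto(.396,-.372,.15,105)
E
```

```text
position: [0.5999, -0.1499, 0.1954]
ft_force: [0.3, 0.8, -1.3]
scene 0 post 162 (473.9493103027344, -354.6518249511719) (30.956830978393555, 32.283782958984375) 0.08787081339037067
grip ((397.6375732421875, -374.2401123046875), (60.0995979309082, 19.687959671020508), 15.343647003173828) -165.60368853602125
tab 73 [-17.3 -42.6] ang -112.2 line 69.4 rmax 58.0
tab 60 [-17.5 -41.6] ang -112.8 line 65.6 rmax 58.0
scene 1 post 164 (469.5215759277344, -353.4836730957031) (30.84748077392578, 42.225399017333984) 0.08775708745707761
grip ((397.763427734375, -374.16265869140625), (61.25289535522461, 20.51133918762207), 13.531603813171387) -163.92428120334128
tab 73 [-12.9 -44.1] ang -106.3 line 69.2 rmax 57.0
tab 61 [-13.2 -43.4] ang -106.8 line 68.4 rmax 57.0
[[0.5881, -0.1445, 0.0666]] [[0.592, -0.1505, 0.0101]]
side 0 post 58 (465.0873718261719, -347.3497619628906) (40.09672927856445, 29.47857093811035) 0.08888467247334908
grip ((397.3603210449219, -367.69683837890625), (56.59959030151367, 21.880157470703125), 18.197280883789062) -163.27828079629757
tab 10 [ -3.5 -37.7] ang -95.3 line 32.2 rmax 50.0
tab 10 [ -3.5 -37.7] ang -95.3 line 32.2 rmax 50.0
side 1 post 62 (468.8738098144531, -350.3868713378906) (46.65201187133789, 27.559946060180664) 0.08873875895994487
grip ((396.9123229980469, -368.8650817871094), (58.5123291015625, 22.059391021728516), 16.631139755249023) -165.59877424256192
tab 8 [-14.7 -40.9] ang -109.8 line 66.1 rmax 51.0
tab 7 [-14.2 -40.1] ang -109.5 line 69.3 rmax 51.0
[[0.5886, -0.1437, 0.0674]] [[0.5885, -0.15, 0.0146]]
tx 140.2 ty -265.8 tz 41.5 turn -5.86 tool x [-0.97  0.25  0.  ] y [ 0.25  0.97 -0.  ] j7 1.62
```

```bash
python3 -m crank '[{"tx":40,"ty":-50,"tz":0,"turn":2},{"tx":80,"ty":-110,"tz":0,"turn":4},{"tx":120,"ty":-170,"tz":0,"turn":6},{"tx":140,"ty":-220,"tz":20,"turn":8},{"tx":140,"ty":-266,"tz":40,"turn":10}]' 50 10|egrep 'posi|ft|grip';  python3 -m crank '[{"tx":0,"ty":0,"tz":0,"turn":2},{"tx":0,"ty":0,"tz":0,"turn":4},{"tx":0,"ty":0,"tz":0,"turn":6},{"tx":0,"ty":0,"tz":0,"turn":8},{"tx":0,"ty":0,"tz":0,"turn":10}]' |egrep 'posi|ft'; python3 -m crank '[{"tx":0,"ty":0,"tz":0,"turn":2},{"tx":0,"ty":0,"tz":0,"turn":4},{"tx":0,"ty":0,"tz":0,"turn":6},{"tx":0,"ty":0,"tz":0,"turn":8},{"tx":0,"ty":0,"tz":0,"turn":10}]' |egrep 'posi|ft'
cat >> h.py <<'E'
def wcloud(d):
    m=ctrl.camera_model('wrist');K=np.array(m['intrinsics']);o=np.array(m['origin']);Q=np.array(m['orientation'])
    if Q.shape!=(3,3): Q=R.from_rotvec(Q).as_matrix()
    v,u=np.mgrid[:480,:640]; a=(u-K[0,2])/K[0,0];b=(v-K[1,2])/K[1,1];th=np.hypot(a,b)+1e-9
    t=np.where(th<1.4,np.tan(np.minimum(th,1.4)),np.nan)/th
    p=np.stack([a*t*d,b*t*d,d],-1); P=p@Q.T+o; P[d==0]=np.nan; return P
def valve(c):
    im,d=ctrl.get_image(c); P=wcloud(d) if c=='wrist' else cloud(c,d)
    cv2.imwrite(f'pics/valve_{c}_{ctrl.get_state()["time"]:.1f}.png',im[:,:,::-1])
    h=cv2.cvtColor(im,cv2.COLOR_RGB2HSV); A=np.array([473.5,-351.5])
    e=P[...,:2]*1000-A;r=np.hypot(e[...,0],e[...,1]);z=P[...,2]
    b=(h[...,0]>100)&(h[...,0]<125)&(h[...,1]>120)&(r<150)&(z>.06)
    if b.sum()>9: q=cv2.minAreaRect((P[b][:,:2]*1000).astype(np.float32));print(c,'grip',b.sum(),q,np.degrees(np.arctan2(*(np.array(q[0])-A)[::-1])).round(1))
    m=(h[...,1]<60)&(h[...,2]>60)&(r>34)&(r<66)&(z>.045)&(z<.062)
    if m.sum()>6:
        q=e[m];l=cv2.fitLine(q.astype(np.float32),cv2.DIST_L2,0,.01,.01).ravel()
        print(c,'tab',m.sum(),q.mean(0).round(1),'ang',np.degrees(np.arctan2(*q.mean(0)[::-1])).round(1),'line',np.degrees(np.arctan2(l[1],l[0])).round(1))
    m=(h[...,1]<60)&(r<25)&(z>.083)&(z<.11)
    if m.sum()>9: print(c,'post',m.sum(),cv2.minAreaRect((P[m][:,:2]*1000).astype(np.float32)))
E
python3 -c "
from h import *
for c in('wrist','scene','side'): valve(c)
goto(.3965,-.371,.083,105)"
```

```text
position: [0.396, -0.3725, 0.153]
ft_force: [0.9, -0.2, 0.2]
grip_width: 0.487
grip_force: 0.0
position: [0.397, -0.3713, 0.1523]
ft_force: [-0.2, 0.0, -0.2]
position: [0.3971, -0.3712, 0.1523]
ft_force: [0.2, -0.1, 0.3]
wrist grip 2641 ((400.24884033203125, -372.17779541015625), (55.55158615112305, 158.46905517578125), 18.78948974609375) -164.2
wrist tab 553 [-18.1 -41.8] ang -113.4 line 67.6
wrist post 2894 ((469.0899658203125, -350.3504333496094), (31.181089401245117, 40.32651138305664), 80.76992797851562)
scene grip 297 ((402.3832702636719, -393.8773193359375), (60.32758331298828, 57.93400192260742), 15.37615966796875) -149.2
scene tab 78 [-16.4 -44.9] ang -110.1 line 71.8
scene post 176 ((472.03863525390625, -357.2607727050781), (37.224998474121094, 31.78398895263672), 43.558067321777344)
side grip 116 ((397.37213134765625, -367.086669921875), (57.944236755371094, 19.207983016967773), 15.898490905761719) -168.4
side tab 8 [-19.2 -37.1] ang -117.4 line 73.1
side post 61 ((467.27630615234375, -346.84832763671875), (37.60865020751953, 28.169635772705078), 8.974757194519043)
tx -0.5 ty -0.4 tz 69.5 turn 0.17 tool x [ 0.96  0.27 -0.  ] y [ 0.27 -0.96 -0.  ] j7 -0.41
```

```bash
python3 -m crank '[{"tx":0,"ty":0,"tz":40,"turn":0.1},{"tx":0,"ty":0,"tz":65,"turn":0.1},{"tx":0,"ty":0,"tz":65,"turn":0.1}]' |egrep 'posi|ft|grip';  python3 -m crank '[{"tx":0,"ty":0,"tz":0,"turn":0},{"tx":0,"ty":0,"tz":0,"turn":0},{"tx":0,"ty":0,"tz":0,"turn":0},{"tx":0,"ty":0,"tz":0,"turn":0},{"tx":0,"ty":0,"tz":0,"turn":0}]' 10 8|egrep 'posi|ft|grip'; python3 -c "
from h import *
goto(.3965,-.371,.087,105)"
```

```text
position: [0.396, -0.3705, 0.0862]
ft_force: [0.8, -0.2, 0.4]
grip_width: 0.572
grip_force: 0.0
position: [0.3977, -0.3716, 0.0885]
ft_force: [-1.3, 1.1, 4.0]
grip_width: 0.206
grip_force: 8.0
tx -1.0 ty -0.9 tz 1.5 turn 0.04 tool x [0.97 0.26 0.  ] y [ 0.26 -0.97 -0.  ] j7 -0.35
```

```bash
python3 -m crank '[{"tx":0.6,"ty":9.7,"tz":0,"turn":-1.4},{"tx":2.4,"ty":19.4,"tz":0,"turn":-2.8},{"tx":5.3,"ty":28.7,"tz":0,"turn":-4.2},{"tx":9.4,"ty":37.6,"tz":0,"turn":-5.6},{"tx":9.4,"ty":37.6,"tz":0,"turn":-5.6}]' |egrep 'posi|ft|grip'; python3 -c "
from h import *
goto(.3965,-.371,.087,247.3-90)
for c in('wrist','scene','side'): valve(c)"
```

```text
position: [0.4171, -0.4057, 0.0884]
ft_force: [0.9, 1.0, 3.6]
grip_width: 0.209
grip_force: 8.1
tx 8.7 ty -39.4 tz 1.4 turn -4.83 tool x [0.73 0.68 0.  ] y [ 0.68 -0.73  0.  ] j7 0.16
wrist grip 3794 ((416.9584045410156, -400.2193298339844), (63.118038177490234, 164.29403686523438), 42.01298141479492) -139.3
wrist tab 1004 [-18.1 -41.5] ang -113.6 line 70.0
wrist post 6007 ((469.6615905761719, -353.84552001953125), (40.90594482421875, 31.092863082885742), 43.91395950317383)
scene grip 41 ((439.3889465332031, -443.8055114746094), (82.18505096435547, 87.74320220947266), 47.648311614990234) -110.3
scene tab 80 [-16.6 -44.9] ang -110.3 line 71.8
scene post 166 ((473.7127685546875, -355.6868591308594), (33.16535949707031, 31.50204849243164), 75.71537017822266)
side grip 65 ((415.18548583984375, -398.4192810058594), (56.56675338745117, 32.949649810791016), 15.280814170837402) -141.2
side tab 10 [-19.7 -39.8] ang -116.3 line 67.2
side post 60 ((471.2467346191406, -352.59918212890625), (40.283714294433594, 26.51495933532715), 69.27819061279297)
```

```bash
python3 -m crank '[{"tx":0.8,"ty":11.1,"tz":0,"turn":-1.6},{"tx":3.1,"ty":22.1,"tz":0,"turn":-3.2},{"tx":7.1,"ty":32.9,"tz":0,"turn":-4.86},{"tx":7.1,"ty":32.9,"tz":0,"turn":-4.86},{"tx":7.1,"ty":32.9,"tz":0,"turn":-4.86}]' |egrep 'posi|ft|grip'; python3 -c "
from h import *
P=ctrl.get_state()['position']*1000;print(np.degrees(np.arctan2(P[1]+351.5,P[0]-473.5)))
goto(.4,-.4,.087,247.3-90)"; python3 -m crank '[{"tx":0,"ty":0,"tz":0,"turn":0},{"tx":0,"ty":0,"tz":0,"turn":0},{"tx":0,"ty":0,"tz":0,"turn":0},{"tx":0,"ty":0,"tz":0,"turn":0}]' 50|egrep 'posi|ft|grip'; python3 -m crank '[{"tx":0,"ty":0,"tz":-40,"turn":0},{"tx":0,"ty":0,"tz":-80,"turn":0},{"tx":0,"ty":0,"tz":-80,"turn":0},{"tx":0,"ty":0,"tz":-80,"turn":0}]'|egrep 'posi|ft|grip'
python3 - <<'E'
from h import *
im,d=ctrl.get_image('wrist');P=wcloud(d);cv2.imwrite('pics/vfin.png',im[:,:,::-1])
h=cv2.cvtColor(im,cv2.COLOR_RGB2HSV);A=np.array([473.5,-351.5]);e=P[...,:2]*1000-A;r=np.hypot(e[...,0],e[...,1]);z=P[...,2]
def f(n,m):
    if m.sum()<6: print(n,'none');return
    q=e[m];l=cv2.fitLine(q.astype(np.float32),cv2.DIST_HUBER,0,.01,.01).ravel()
    print(n,m.sum(),q.mean(0).round(1),np.degrees(np.arctan2(*q.mean(0)[::-1])).round(1),'line',np.degrees(np.arctan2(l[1],l[0])).round(1),'med z',np.median(z[m]).round(3))
f('grip top',(h[...,0]>100)&(h[...,0]<125)&(h[...,1]>120)&(r>40)&(r<125)&(z>.08)&(z<.1))
f('tab',(h[...,1]<60)&(h[...,2]>60)&(r>34)&(r<62)&(z>.045)&(z<.062))
f('lever bar',(h[...,1]<60)&(r>20)&(r<50)&(z>.075)&(z<.1))
for c in('scene','side'):valve(c)
E
```

```text
position: [0.4443, -0.4242, 0.0883]
ft_force: [0.7, 1.7, 4.2]
grip_width: 0.205
grip_force: 8.0
-111.89327849432942
tx 5.3 ty -50.2 tz 1.3 turn 0.01 tool x [0.39 0.92 0.  ] y [ 0.92 -0.39  0.  ] j7 0.56
position: [0.4438, -0.4246, 0.0879]
ft_force: [-0.1, 0.2, -0.1]
grip_width: 0.536
grip_force: 0.0
position: [0.4439, -0.4242, 0.1675]
ft_force: [-0.2, 0.4, -0.4]
grip_width: 0.573
grip_force: 0.0
grip top 2484 [-30.  -70.4] -113.1 line 67.8 med z 0.087
tab none
lever bar 1075 [-13.5 -30.6] -113.9 line 69.7 med z 0.083
scene grip 384 ((439.2412414550781, -438.1419982910156), (89.59982299804688, 23.357580184936523), 69.73120880126953) -111.6
scene tab 77 [-16.5 -45.2] ang -110.0 line 66.9
scene post 171 ((471.7543029785156, -355.8731994628906), (35.59088897705078, 30.998472213745117), 40.51802062988281)
side grip 63 ((444.3026428222656, -423.4805603027344), (57.622169494628906, 17.693323135375977), 67.30248260498047) -112.1
side tab 9 [-20.  -40.6] ang -116.3 line 78.2
side post 60 ((474.4175109863281, -351.1213073730469), (28.576780319213867, 44.22926330566406), 5.989590167999268)
```

Wrist camera: lever at −113.1°, tab at −113.5°, so aligned. Final check of everything.

```bash
python3 -m crank '[{"tx":0,"ty":0,"tz":-40,"turn":0},{"tx":0,"ty":0,"tz":-60,"turn":0},{"tx":0,"ty":0,"tz":-60,"turn":0}]'|egrep 'time|posi|ft'; python3 -c "
from h import *
tins()
for c in('side','scene'):
    for q in('clamp_tip','workpiece','pin_a','chuck_key'): print(c,q,[(np.round(r['xyz'],3).tolist(),round(r['confidence'],2)) for r in ctrl.mark_of(c,q)[:2]])"
```

```text
time: 43.25
position: [0.4446, -0.4253, 0.2291]
ft_force: [-0.4, 0.3, -0.5]
side t1 n547 c(454,287) 48x47 ang 30.4 zmed 103 | cap n167 c(454,286) 26x25 ang 50.6 zmed 123
side t2 n415 c(520,182) 46x47 ang 11.2 zmed 103 | cap n125 c(520,181) 24x26 ang 0.9 zmed 123
side t3 n303 c(535,63) 46x48 ang 35.0 zmed 103 | cap n96 c(534,64) 25x26 ang 0.4 zmed 123
side td n714 c(365,375) 47x47 ang 30.1 zmed 103 | cap n219 c(364,375) 25x24 ang 51.8 zmed 123
scene t1 n137 c(454,278) 45x53 ang 32.4 zmed 101 | cap n33 c(454,279) 24x27 ang 45.9 zmed 120
scene t2 n163 c(521,174) 47x49 ang 14.1 zmed 101 | cap n42 c(520,175) 25x25 ang 72.6 zmed 121
scene t3 n185 c(534,55) 46x48 ang 34.7 zmed 101 | cap n50 c(534,56) 26x22 ang 87.8 zmed 121
scene td n116 c(365,367) 45x49 ang 29.6 zmed 100 | cap n27 c(363,368) 22x25 ang 44.1 zmed 120
side clamp_tip [([0.587, -0.143, 0.068], 0.77)]
side workpiece [([0.593, -0.15, 0.012], 0.72)]
side pin_a [([0.771, 0.021, 0.004], 0.89), ([0.752, -0.051, -0.0], 0.73)]
side chuck_key [([0.607, -0.354, -0.002], 0.65)]
scene clamp_tip [([0.59, -0.141, 0.066], 0.69)]
scene workpiece [([0.591, -0.15, 0.013], 0.78)]
scene pin_a [([0.75, -0.054, 0.003], 0.77), ([0.771, 0.022, 0.005], 0.73)]
scene chuck_key [([0.602, -0.355, -0.002], 0.85)]
```

```bash
python3 -c "
from bench import ctrl
print(ctrl.close_job())"
```

```text
the job is handed in; nothing more can be done
None
```

I handed the job in at about 43 s. The workpiece is home against the stop, the clamp tip rests on it, and the valve lever lies within about 1° of the index tab. All four tins stand upright on the mat, and the pins and chuck key have not moved beyond what I can measure.

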